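# Load the pink paper roll into the bench roll stand

## Task

Load the pink roll of paper into the green roll stand: lay it gently on the two steel rods between the side plates and let it go. Then pull the red spring knob of the sliding side guide up to its stop, slide the guide in to the hole where it holds the roll snugly between the plates, and let the pin drop fully home. Lastly swing the hold-down bar right down over the roll and push the brass bolt all the way across through the bar's eye; leave everything else on the bench where it is.

Things in the scene. Friction and masses are not known exactly. Their poses are not given: they have to be found in the camera images.
- stand: Green enamelled paper-roll stand, fixed; base plate 235 x 455 x 12 mm. Origin on the table under the middle of the cradle; x points to its back (away from the robot when not yawed), y to its left along the roll's axis, z up. All 'stand' coordinates here are in this frame, in mm. Left end frame: y = 190 to 198, up to z = 78. Bolt pedestal: y = -235 to -160, its saddles up to z = 115.
- cradle (a point): Middle of the cradle: where a 56 mm roll's axis lies on the two 16 mm steel rods (stand x = 0, y = 0, z = 60; the roll's top is then at z = 88). The rods run along y at x = -20 and +20, z = 30.
- right_plate (a point): Centre of the inner face of the fixed right side plate, a green disc of radius 34 mm at stand y = -115, z = 60.
- guide_plate (a point): Centre of the inner face of the sliding side guide's grey disc (radius 32 mm) on the left of the cradle: stand x = 0, y = 114 minus the guide's travel. Its carriage runs on a rail at x = -80, in front of the rods.
- guide (a joint): Travel of the sliding guide (m): 0 parked at the left, growing towards the right plate (stand -y), at most 0.108. Pin holes at 0, 0.025, 0.050, 0.075, 0.100; the 8 mm round-ended pin has 1.5 mm play either way and locks the guide unless pulled. Slides with 2 N and pushes the roll along. The pink roll fits snugly at 0.075 (4 mm play in all); 0.100 is out of reach with it in place.
- plunger (a joint): lift of the red knob and its pin on the guide in m: 0 with the pin fully home in a hole, about 0.010 with the pin standing on the rail between holes, 0.016 at the upper stop. A spring pulls it down: 6 N at the bottom, 11 N at the stop. It drops home by itself when let go over a hole.
- knob_center (a point): centre of the round red knob on the guide: 24 mm in diameter, 27 mm tall, upright; it stands at stand x = -80 mm, y = 135 mm minus the guide's travel, z = 81 mm plus its lift. Pinch it from above on any side.
- bar_hinge (a point): Point on the hold-down bar's hinge axis, which is parallel to the stand's y, at stand x = 65, z = 60.
- bar (a joint): angle of the hinged hold-down bar in rad: 0 right down over the roll on its rest, growing as it swings up and back, stop at 1.72. It is stiff enough to stay where it is left (about 4 N at the grip).
- bar_grip (a point): middle of the black grip sleeve (16 mm thick, 100 mm long, along the stand's y) on the hold-down bar, a 10 mm steel rod; it is 81 mm from the hinge axis. Down: stand x = 0, y = 23.5, z = 108 mm (20 mm above the roll's top). Raised: about x = 120, z = 120 mm. The rod's end arms are at stand y = -135 and 182 mm.
- bolt (a joint): travel of the brass bolt in m: 0 drawn back (right), growing as it is pushed to the left (stand +y), 0.036 fully across at its stop. It slides with about 2 N and stays where it is left. It only enters the eye when the bar is right down.
- bolt_knob (a point): centre of the bolt's upright brass knob, 14 mm in diameter, 26 mm tall, at stand x = -22, y = -207 mm plus the bolt's travel, z = 137 mm.
- bolt_tip (a point): tip of the 10 mm brass bolt rod: stand x = -22, y = -154 mm plus the bolt's travel, z = 108 mm.
- bar_eye (a point): centre of the brass eye plate (16 mm square opening, 6 mm thick along y) at the right end of the hold-down bar; with the bar down it lies on the bolt's axis at stand y = -138 mm.
- pink_roll_center (a point): centre of the pink paper roll: 56 mm in diameter, 150 mm long, 0.2 to 0.42 kg, lying level; its y axis runs along the roll. It lies on one of the rack's two pairs of V blocks, its centre 54 mm above the table; the V blocks stand 38 to 52 mm either side of its middle, so the middle is free for the fingers.
- rack: wooden roll rack, board 250 x 130 x 12 mm, fixed; origin under its middle. The two rolls lie along its y at x = -55 and +55 mm.
- kraft_roll_center (a point): centre of the brown kraft paper roll (56 mm in diameter, 120 mm long) lying in the rack's other place; leave it.
- scissors: scissors with red grips, 195 mm long, 8 mm thick, flat on the bench; leave them.
- paste_brush: paste brush lying on the bench; leave it.
- print_block: carved wooden printing block 120 x 70 x 22 mm; leave it.
- paste_jar: glass paste jar with red cap, 76 mm wide, 100 mm tall; leave it.
- paper_weight: dark steel paper weight, 60 mm wide, 68 mm tall; leave it.
Mind the look-alikes: they are no part of the job. Of the things like the part that bears pink_roll_center, leave any that is purple; of the rest the smaller one is meant.

How it is judged:
On the way, in this order (a step that is already met when the one before it is completed fails the run):
1. the pink roll lies on the two rods between the side plates, let go (x of pink_roll_center in the frame of stand between -0.006 and 0.006 m and y of pink_roll_center in the frame of stand between -0.046 and 0.045 m and z of pink_roll_center in the frame of stand between 0.055 and 0.065 m and angle between the y axis of pink_roll_center and the y axis of stand, either way round below 0.06 rad and contact force between the fingers and pink_roll below 0.2 N), for 0.2 s.
2. the red spring knob is pulled up to its stop (within 2.5 mm) (value of joint plunger above 0.0135 m), for 0.1 s.
3. the guide stands at the hole that holds the roll snugly (0.075 m, within 4 mm) and its pin has dropped home (within 2.5 mm) (value of joint guide between 0.071 and 0.079 m and value of joint plunger below 0.0025 m), for 0.2 s.
4. the hold-down bar is right down over the roll (within 0.05 rad) (value of joint bar below 0.05 rad), for 0.1 s.
5. the bolt is across through the bar's eye (within 4 mm of its stop) (value of joint bolt above 0.032 m), for 0.1 s.
At the end, for the whole second after the job is handed in: Pink roll at rest on the rods (6 mm across, 5 mm in height, 0.06 rad) and within 15 mm of the right plate; guide at the 0.075 m hole (4 mm), knob within 2.5 mm of the bottom; bar down (0.05 rad); bolt within 4 mm of its stop (all of step 3 and x of pink_roll_center in the frame of stand between -0.006 and 0.006 m and y of pink_roll_center in the frame of stand between -0.046 and -0.03 m and z of pink_roll_center in the frame of stand between 0.055 and 0.065 m and angle between the y axis of pink_roll_center and the y axis of stand, either way round below 0.06 rad and linear speed of pink_roll below 0.02 m/s and value of joint bar below 0.05 rad and value of joint bolt above 0.032 m); the robot touches nothing.
It fails at once if the pink roll is dropped (falls free at more than 0.6 m/s, about 18 mm) (linear speed of pink_roll above 0.6 m/s and contact force between the fingers and pink_roll below 0.2 N).
It fails at once if another thing on the bench is moved by more than 30 mm (distance of any of kraft_roll_center, scissors, paste_brush, print_block, paste_jar, paper_weight from where it was at the start of the episode above 0.03 m).
It also fails if it takes over 61 s, if anything falls off the work surface, if the arm or the gripper's body presses on something with over 40 N, if the wrist force passes 120 N, or if a joint passes its speed limit or range.

## Robot

A 6-joint arm with a two-finger parallel gripper is mounted at the origin on the work surface. World frame = base frame: x ahead of the robot, y to its left, z up, the work surface at z = 0. Lengths are in m, angles in rad, forces in N, time in s.
With the tool pointing down it reaches from about 0.325 to 0.775 m from the base axis. Payload 5.5 kg.
Tool frame: the origin (TCP) lies on the front face of the gripper's body, between the roots of the fingers; the fingertips stand 73 mm ahead of it and the grasp point (between the pads) lies 54 mm ahead of it; z points along the fingers, y is the direction in which the jaws open and shut (so a half turn about z gives the same grasp; the last joint's range is limited). The gripper opens to 85 mm and grips with 20 to 120 N. Pads are 22 mm wide; open, the fingers measure 114 mm over their backs; the gripper's body (76 mm by 85 mm) begins 54 mm behind the grasp point. The pads swing forward as they close: fully open they stand 13 mm farther back than shut.
Start: joints at [-1.377, 0.091, 1.231, -0, 1.82, -0.057], TCP at [0.149, -0.581, 0.304] pointing down, gripper open.
Joint ranges: [-2.87, 2.87], [-0.86, 2.18], [0.17, 2.46], [-1.51, 4.65], [0.06, 2.69], [-2.65, 2.65]. Speed limits (rad/s): [2.57, 2.57, 3.01, 3.14, 3.14, 3.14].

## Interface

Orientations are given as a unit quaternion [x, y, z, w].
In Python, from cell import bot, vision, finder gives the robot as it stands.
- The arm moves only by the tool drive_tool, never from a script. Its argument "series" is a list of rows, each a list of 7 numbers: the shift along the tool's x, y, z in cm, then the turn, a rotation vector about the tool's x, y, z in degrees, then the opening, from -1 (shut) to 1 (fully open). In form: [[x, y, z, rx, ry, rz, hand], ...]. A call has 1 to 5 rows; each row shifts and turns the pose as measured when the row begins, along the tool's axes as they then stand; what a row does not reach is not made up. A row lasts 1/10 s, in which the tool goes at most 50 mm and 8.59 degrees, less where a joint would pass 70% of its speed; a pose out of reach is approached as far as the arm can. A call with a gripper value outside its range is refused whole. The fingers move at their own pace and stop on an object; the grip force is fixed at half the most. Time passes only in rows, so rows that do not move let the fingers close. It gives the time, the measured TCP pose, the force and the opening at its end, in the units of the state.
- bot.sense(): the state, without advancing time (a new reading comes with each control period).
- vision.get_image(name): name is "scene" or "side" or "wrist"; returns the picture (420x560x3 uint8, blue, green, red); there is no depth.
- vision.camera_params(name): a dict with "mtx" (3x3 intrinsics, pixels), "eye" and "rotation" of the camera in the world; the wrist camera has in their place "T_tool_cam" (4x4, takes a point from camera to tool coordinates, whose origin is the TCP and whose axes are the flange's). Camera axes: x right, y up, looking along -z (the intrinsics and any distortion apply to the point x, -y, -z); pixel columns grow to the right and rows downward; lengths in m; the calibration is good to about 2 mm. A picture is of the moment at which its call begins: read the wrist's pose just before it. camera_params takes no time and is no camera call.
- bot.hand_in(): hands the job in, once; it reports no verdict.
Trained networks look in the newest picture that a camera, given by its name, has taken for a name from the list of things; names that differ only in an ending like _2 or _b are one class to them, and where a whole thing is asked for, a point or a joint stands for the part that bears it (a point fixed in the world has none). Each returns a list of dicts, best first, with "p" (0 to 1); they miss things now and then, are a little off and sometimes report something else, mostly with a low value. They report only what shows in the picture. A call takes as long as a camera call. They do not tell look-alikes from the thing itself.
- finder.regions_of(name, camera): "region" (420x560 bool, what is visible of it).
- finder.tip_of(name, camera): "location" ([x, y, z] in m, in world coordinates, good to about 4 mm: a listed point, or the origin of a listed thing).
The state is a dict: "time": time; "q": joint angles; "dq": joint speeds; "joint_efforts": joint torques, N m; "tool_pos": TCP position; "tool_rot": TCP orientation; "contact_force": force on the tool from outside, world axes, zero at the start; "ft_torque": the same for the moment, N m; "width": opening from 0.0 (shut) to 1.0 (fully open).
Only numpy, scipy, OpenCV 4.12 (cv2) and the standard library are available. Lean on these libraries where they do the work, as an engineer would, in place of code of your own. Each camera call takes 0.05 s, during which the arm holds its last target.

## Working session

There is one attempt and no reset: what is moved stays moved. The work goes in short steps, Python scripts to look and compute and a tool call to move; the robot and the scene stay as the last step left them, time stands still between calls to the robot, and variables do not carry over. Pictures are saved under pics/ and viewed, and the job is handed in when it is done.

Besides the shell and the picture viewer there is one more tool, called as name([rows], argument=value, ...), one row to a line, values as JSON. drive_tool: Moves the arm, as the interface text tells. Its arguments: {"type":"object","properties":{"series":{"type":"array"}},"required":["series"]}

```bash
ls; mkdir -p pics; python3 - <<'E'
from cell import bot, vision, finder
import cv2
print(bot.sense())
for n in ["scene","side","wrist"]:
    cv2.imwrite(f"pics/{n}0.png",vision.get_image(n))
    print(vision.camera_params(n))
E
```

```text
pics
{'time': 0.0, 'q': array([-1.37671301e+00,  9.18612241e-02,  1.23189247e+00, -6.36170729e-06,
        1.81979388e+00, -5.66793383e-02]), 'dq': array([ 2.82913237e-05, -2.30520543e-04,  5.91125823e-04,  1.28174441e-03,
        7.55440526e-04,  8.16867157e-04]), 'joint_efforts': array([-5.05218122e-04, -4.58731520e+01, -4.18024707e+01,  8.57905405e-06,
        1.15293881e-02,  2.17328380e-05]), 'tool_pos': array([ 0.14886715, -0.58109331,  0.30274559]), 'tool_rot': array([ 9.92149677e-01,  1.25052241e-01, -7.01769720e-05, -9.74943819e-04]), 'contact_force': array([-0.20777451, -0.06810721,  0.17764557]), 'ft_torque': array([ 0.00364438, -0.02398857, -0.00238516]), 'width': 1.0035391938068534}
{'mtx': array([[450.26598228,   0.        , 277.00724851],
       [  0.        , 450.26598228, 216.07123871],
       [  0.        ,   0.        ,   1.        ]]), 'eye': array([0.95907894, 0.5267799 , 1.15583134]), 'rotation': array([0.09711933, 0.28427284, 0.89557967, 0.32816741])}
{'mtx': array([[395.20989946,   0.        , 276.22218938],
       [  0.        , 395.20989946, 207.17931352],
       [  0.        ,   0.        ,   1.        ]]), 'eye': array([0.43154591, 0.84695419, 0.90099628]), 'rotation': array([-0.01620209,  0.4023541 ,  0.91511971, -0.02011445])}
{'mtx': array([[327.78539476,   0.        , 277.37321593],
       [  0.        , 327.78539476, 209.1156646 ],
       [  0.        ,   0.        ,   1.        ]]), 'T_tool_cam': array([[-1.37066640e-04,  9.44466093e-01,  3.28608857e-01,
         8.37846341e-02],
       [ 9.99999933e-01,  2.40720353e-04, -2.74750902e-04,
        -4.84738756e-05],
       [-3.38595751e-04,  3.28608798e-01, -9.44466063e-01,
        -7.01284106e-02],
       [ 0.00000000e+00,  0.00000000e+00,  0.00000000e+00,
         1.00000000e+00]])}
```

View pics/scene0.png

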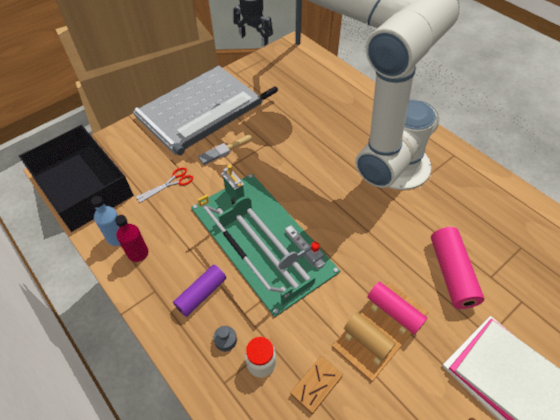

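View pics/side0.png

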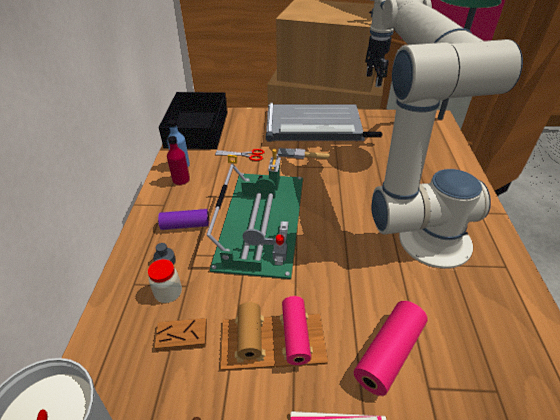

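```bash
python3 - <<'E'
from cell import bot, vision, finder
for n in ["pink_roll_center","kraft_roll_center","rack","stand","cradle","right_plate","guide_plate","knob_center","bar_hinge","bar_grip","bolt_knob","bolt_tip","bar_eye"]:
  for c in ["scene","side"]:
    print(n,c,[(round(d["p"],2),d["location"].round(4).tolist() if hasattr(d["location"],'round') else d["location"]) for d in finder.tip_of(n,c)])
print(bot.sense()["time"])
E
```

```text
pink_roll_center scene [(0.79, [0.1995, 0.375, 0.0383]), (0.6, [0.7842, -0.0352, 0.0307]), (0.57, [0.424, 0.3501, 0.0529])]
pink_roll_center side [(0.95, [0.1963, 0.3736, 0.0377]), (0.78, [0.4231, 0.3523, 0.0515]), (0.64, [0.7829, -0.0418, 0.0299])]
kraft_roll_center scene []
kraft_roll_center side [(0.7, [0.5308, 0.3581, 0.0575])]
rack scene [(0.96, [0.4783, 0.3534, -0.0016]), (0.52, [0.4733, 0.0861, 0.0788]), (0.41, [0.4043, -0.4339, -0.0014])]
rack side [(0.66, [0.4739, 0.3555, 0.0002]), (0.57, [0.546, 0.0614, 0.0585])]
stand scene [(0.67, [0.5395, -0.0501, -0.001])]
stand side [(0.71, [0.5369, -0.0526, 0.0009]), (0.39, [0.4766, 0.3585, -0.0003])]
cradle scene [(0.95, [0.5453, -0.0492, 0.0634]), (0.7, [0.4043, -0.4338, -0.0014]), (0.46, [0.7038, 0.3512, -0.0015])]
cradle side [(0.67, [0.5368, -0.0544, 0.0652])]
right_plate scene [(0.85, [0.5363, -0.1682, 0.0619])]
right_plate side [(0.93, [0.5349, -0.1737, 0.0614]), (0.73, [0.5375, -0.0488, 0.0013])]
guide_plate scene [(0.91, [0.5484, 0.0606, 0.062])]
guide_plate side [(0.94, [0.5506, 0.0603, 0.0577])]
knob_center scene [(0.38, [0.4716, 0.0858, 0.0823]), (0.24, [0.405, -0.4363, 0.0023])]
knob_center side [(0.58, [0.471, 0.0848, 0.0824])]
bar_hinge scene [(0.94, [0.6067, -0.035, 0.0588])]
bar_hinge side [(0.69, [0.6065, -0.0334, 0.06]), (0.26, [0.5506, 0.0609, 0.0618])]
bar_grip scene [(0.6, [0.6522, -0.0392, 0.1267])]
bar_grip side [(0.69, [0.6528, -0.0389, 0.1296])]
bolt_knob scene [(0.59, [0.5038, -0.2581, 0.1377]), (0.59, [0.6451, -0.4371, -0.0006]), (0.58, [0.6363, -0.1966, 0.1477])]
bolt_knob side [(0.56, [0.5062, -0.2548, 0.1365])]
bolt_tip scene [(0.51, [0.5083, -0.2043, 0.106])]
bolt_tip side [(0.52, [0.5049, -0.2046, 0.107])]
bar_eye scene [(0.73, [0.6356, -0.1955, 0.147]), (0.28, [0.7735, 0.2171, 0.0018])]
bar_eye side [(0.8, [0.6386, -0.1963, 0.153]), (0.45, [0.4017, -0.4374, -0.0013])]
1.45
```

Roll candidates in the scene picture are the pink roll on the rack at (396,307), the big pink roll at (457,267) and the purple one at (200,290). The rack pink roll is the one meant: it isn't purple and is smaller than the other pink one. Next I'll check it in a crop and fit the poses.

```bash
cat > h.py <<'E'
import numpy as np, cv2
from scipy.spatial.transform import Rotation as R
from scipy.optimize import least_squares
def fit2(pts):
    # pts: list of (stand xyz mm, world xyz m)
    A=np.array([p[0][:2] for p in pts])/1000; B=np.array([p[1][:2] for p in pts])
    f=lambda v:((A@np.array([[np.cos(v[2]),-np.sin(v[2])],[np.sin(v[2]),np.cos(v[2])]]).T+v[:2])-B).ravel()
    r=least_squares(f,[.54,-.05,-.06],loss='soft_l1',f_scale=.004)
    return r.x,f(r.x).reshape(-1,2)
def proj(cp,P,T=None):
    P=np.atleast_2d(P)
    if T is None: C=R.from_quat(cp["rotation"]).as_matrix(); e=cp["eye"]
    else: C=T[:3,:3]; e=T[:3,3]
    c=(P-e)@C; c=c*[1,-1,-1]
    u=c@cp["mtx"].T
    return u[:,:2]/u[:,2:]
def wristT(s,cp):
    T=np.eye(4);T[:3,:3]=R.from_quat(s["tool_rot"]).as_matrix();T[:3,3]=s["tool_pos"]
    return T@cp["T_tool_cam"]
def plan(s,pos,yaw,n,hand,tilt=None):
    """rows from present measured pose to tool-down pose at TCP pos, tool x yaw; assumes each row is reached"""
    M0=R.from_quat(s["tool_rot"]); M1=R.from_matrix(np.array([[np.cos(yaw),np.sin(yaw),0],[np.sin(yaw),-np.cos(yaw),0],[0,0,-1]]))
    rv=(M0.inv()*M1).as_rotvec(); p0=np.array(s["tool_pos"])
    rows=[]
    for i in range(n):
        M=M0*R.from_rotvec(rv*i/n)
        d=M.inv().apply((np.array(pos)-p0)/n)*100
        rows.append([*d.round(2),*np.degrees(rv/n).round(2),hand])
    return rows
SP=None
def st(p,v):  # stand mm -> world m
    c,s=np.cos(v[2]),np.sin(v[2]); x,y,z=np.array(p)/1000
    return np.array([v[0]+c*x-s*y,v[1]+s*x+c*y,z])
E
python3 - <<'E'
from cell import bot, vision, finder
from h import *
import cv2
D=[([0,0],[.5453,-.0492]),([0,0],[.5368,-.0544]),([0,0],[.5395,-.0501]),([0,0],[.5369,-.0526]),([0,-115],[.5363,-.1682]),([0,-115],[.5349,-.1737]),([0,114],[.5484,.0606]),([0,114],[.5506,.0603]),([-80,135],[.4716,.0858]),([-80,135],[.471,.0848]),([-22,-207],[.5038,-.2581]),([-22,-207],[.5062,-.2548]),([-22,-154],[.5083,-.2043]),([-22,-154],[.5049,-.2046])]
v,r=fit2(D); print(v,(r*1000).round(1).tolist())
np.save("stand.npy",v)
im=vision.get_image("scene"); im2=vision.get_image("side")
for n,c,I in [("pink_roll_center","scene",im),("pink_roll_center","side",im2)]:
  cp=vision.camera_params(c)
  for d in finder.regions_of(n,c):
    m=d["region"].astype(np.uint8); ys,xs=np.where(m)
    print(c,d["p"],xs.mean(),ys.mean(),m.sum())
    if (c=="scene" and abs(xs.mean()-396)<15) or (c=="side" and abs(xs.mean()-296)<15):
        np.save(f"mask_{c}.npy",m)
  def pt(px):
     pass
a=cv2.resize(im[260:400,310:520],None,fx=2,fy=2); b=cv2.resize(im2[270:390,200:340],None,fx=2,fy=2)
def ov(im,c):
  I=im.copy();cp=vision.camera_params(c)
  for P in [[0,0,60],[0,-115,60],[0,114,60],[-80,135,81],[-22,-207,137],[-22,-154,108],[-117.5,-227.5,12],[117.5,-227.5,12],[117.5,227.5,12],[-117.5,227.5,12]]:
    u=proj(cp,st(P,v))[0]; cv2.circle(I,tuple(int(round(t*8)) for t in u),12,(0,255,255),-1,shift=3)
  return I
A=cv2.resize(ov(im,"scene")[150:320,170:360],None,fx=2,fy=2);B=cv2.resize(ov(im2,"side")[140:300,190:320],None,fx=2,fy=2)
W=np.zeros((600,760,3),np.uint8)
for k,(x,y) in zip((a,b,A,B),[(0,0),(430,0),(0,260),(430,260)]): 
  h=min(k.shape[0],600-y);w=min(k.shape[1],760-x); W[y:y+h,x:x+w]=k[:h,:w]
cv2.imwrite("pics/ov1.png",W)
E
```

```text
[ 0.5410361  -0.05299434 -0.06945259] [[-4.3, -3.8], [4.2, 1.4], [1.5, -2.9], [4.1, -0.4], [-3.2, 0.5], [-1.8, 6.0], [0.5, 0.1], [-1.7, 0.4], [-1.0, 1.4], [-0.4, 2.4], [0.9, 0.1], [-1.5, -3.2], [0.1, -0.8], [3.5, -0.5]]
scene 0.76 199.72661870503597 290.49370503597123 1112
scene 0.58 397.3103448275862 307.9272030651341 1305
scene 0.57 456.96925566343043 268.74514563106794 2472
side 0.79 390.6103786816269 348.0196353436185 3565
side 0.74 183.77546549835708 218.9616648411829 913
side 0.65 295.7111398963731 331.28108808290153 1544
```

View pics/ov1.png

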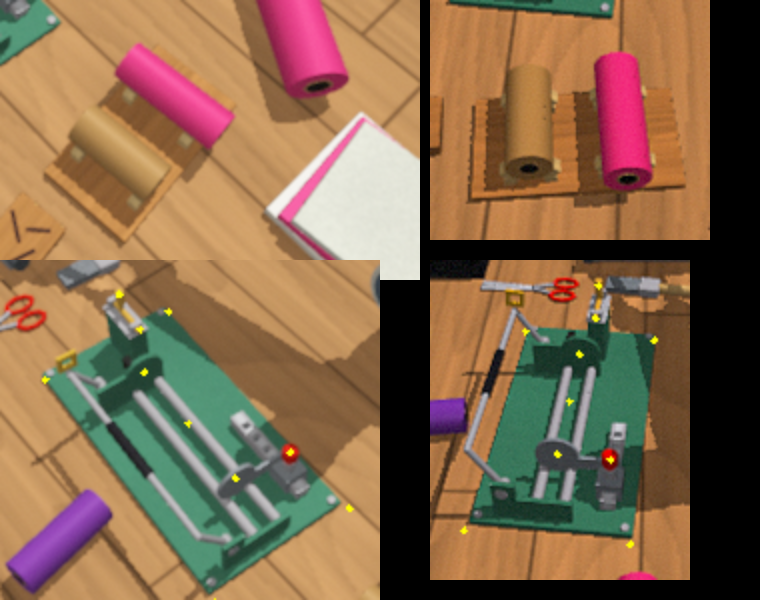

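The crop shows the pink rack roll, and the stand overlay lands on the knob, plates and bolt. Next I'll fit the roll pose by silhouette and plan the first move.

```bash
cat >> h.py <<'E'
def cylmask(cp,c,yaw,L=.150,r=.028,T=None,up=4):
    a=np.array([-np.sin(yaw),np.cos(yaw),0]);b=np.array([np.cos(yaw),np.sin(yaw),0]);t=np.linspace(0,2*np.pi,40)
    P=np.concatenate([c+a*s*L/2+r*(np.outer(np.cos(t),b)+np.outer(np.sin(t),[0,0,1])) for s in(-1,1)])
    h=cv2.convexHull((proj(cp,P,T)).astype(np.float32)); m=np.zeros((420,560),np.uint8)
    cv2.fillConvexPoly(m,np.round(h*16).astype(np.int32),1,shift=4); return m
def hsvpink(im):
    h=cv2.cvtColor(im,cv2.COLOR_BGR2HSV); return cv2.inRange(h,(158,120,60),(176,255,255))
E
python3 - <<'E'
from cell import bot, vision, finder
from h import *
from scipy.optimize import minimize
ms=[]
for c in("scene","side"):
  cp=vision.camera_params(c); im=vision.get_image(c); m0=hsvpink(im)
  near=cv2.dilate(cylmask(cp,np.array([.424,.351,.054]),-.065),np.ones((25,25)))
  m=((m0>0)&(near>0)).astype(np.uint8); print(c,m.sum()); ms.append((cp,m))
def cost(v):
  t=0
  for cp,m in ms:
    k=cylmask(cp,np.array([v[0],v[1],.054]),v[2]); t-= (k&m).sum()/(k|m).sum()
  return t
for y0 in(-.1,0,.08):
  r=minimize(cost,[.424,.351,y0],method="Nelder-Mead",options=dict(initial_simplex=[[.424,.351,y0],[.43,.351,y0],[.424,.357,y0],[.424,.351,y0+.08]])); print(r.x,r.fun)
from h import *
s=bot.sense(); v=np.load("stand.npy")
for t in plan(s,[.45,-.2,.32],.9,9,1): print(t)
E
```

```text
scene 1276
side 1487
[0.42267673 0.35013198 0.10160463] -1.8202949834443602
[0.42301926 0.34995111 0.1012532 ] -1.8201497465591967
[0.42299041 0.35000148 0.1008152 ] -1.8213626323192724
[np.float64(4.29), np.float64(-3.27), np.float64(-0.18), np.float64(-0.0), np.float64(0.0), np.float64(-4.13), 1]
[np.float64(4.52), np.float64(-2.96), np.float64(-0.18), np.float64(-0.0), np.float64(0.0), np.float64(-4.13), 1]
[np.float64(4.72), np.float64(-2.62), np.float64(-0.18), np.float64(-0.0), np.float64(0.0), np.float64(-4.13), 1]
[np.float64(4.89), np.float64(-2.28), np.float64(-0.18), np.float64(-0.0), np.float64(0.0), np.float64(-4.13), 1]
[np.float64(5.05), np.float64(-1.92), np.float64(-0.18), np.float64(-0.0), np.float64(0.0), np.float64(-4.13), 1]
[np.float64(5.17), np.float64(-1.55), np.float64(-0.18), np.float64(-0.0), np.float64(0.0), np.float64(-4.13), 1]
[np.float64(5.27), np.float64(-1.17), np.float64(-0.18), np.float64(-0.0), np.float64(0.0), np.float64(-4.13), 1]
[np.float64(5.34), np.float64(-0.79), np.float64(-0.18), np.float64(-0.0), np.float64(0.0), np.float64(-4.13), 1]
[np.float64(5.38), np.float64(-0.4), np.float64(-0.18), np.float64(-0.0), np.float64(0.0), np.float64(-4.13), 1]
```

drive_tool([
  [4.3,-2.4,0,0,0,-6,1],
  [4.5,-1.9,0,0,0,-6,1],
  [4.7,-1.4,0,0,0,-6,1],
  [4.8,-0.8,0,0,0,-6,1],
  [4.9,-0.4,0,0,0,-6,1],
])

```text
time: 2.25
tool_pos: [0.3276, -0.4129, 0.3016]
tool_rot: [0.925, 0.381, -0.001, -0.001]
contact_force: [0.7, 0.5, 0.5]
width: 1.002
```

```bash
python3 - <<'E'
from cell import bot
from h import *
s=bot.sense();print(s["time"],s["tool_pos"],s["tool_rot"],s["q"])
for n,p,y in [(7,[.44,-.05,.3],1.3),(9,[.425,.25,.28],1.67)]:
  for t in plan(s,p,y,n,1)[::2]: print([float(x) for x in t])
E
```

```text
2.25 [ 0.32763353 -0.41293935  0.30161554] [ 9.24666145e-01  3.80777787e-01 -5.88470525e-04 -6.71870629e-04] [-9.64187957e-01 -1.04393287e-01  1.42933669e+00 -8.88703571e-04
  1.81821389e+00 -1.74883540e-01]
[4.79, -2.55, 0.02, -0.01, 0.0, -4.25, 1.0]
[5.12, -1.82, 0.02, -0.01, 0.0, -4.25, 1.0]
[5.33, -1.04, 0.02, -0.01, 0.0, -4.25, 1.0]
[5.42, -0.24, 0.02, -0.01, 0.0, -4.25, 1.0]
[5.96, -4.47, 0.24, -0.01, -0.0, -5.66, 1.0]
[6.72, -3.21, 0.24, -0.01, -0.0, -5.66, 1.0]
[7.22, -1.83, 0.24, -0.01, -0.0, -5.66, 1.0]
[7.44, -0.38, 0.24, -0.01, -0.0, -5.66, 1.0]
[7.37, 1.09, 0.24, -0.01, -0.0, -5.66, 1.0]
```

drive_tool([
  [4.4,-2.2,0,0,0,-6,1],
  [4.6,-1.7,0,0,0,-6,1],
  [4.8,-1.0,0,0,0,-6,1],
  [5,-0.4,0,0,0,-6,1],
  [5,0,0,0,0,-6,1],
])

```text
time: 2.75
tool_pos: [0.4136, -0.178, 0.3014]
tool_rot: [0.788, 0.616, 0.001, -0.0]
contact_force: [1.3, -0.8, 0.6]
width: 1.0
```

drive_tool([
  [5,0,0,0,0,-4,1],
  [5,0,0,0,0,-4,1],
  [5,0,0,0,0,-4,1],
  [5,0,0,0,0,-2,1],
  [5,0,0,0,0,0,1],
])

```text
time: 3.25
tool_pos: [0.4385, 0.0697, 0.3021]
tool_rot: [0.702, 0.712, 0.002, 0.001]
contact_force: [1.9, 0.1, 0.3]
width: 1.001
```

```bash
python3 - <<'E'
from cell import bot,vision
from h import *
s=bot.sense();print(s["time"],s["tool_pos"],s["tool_rot"],s["q"])
im=vision.get_image("wrist");cv2.imwrite("pics/w1.png",im)
for n,p,y in [(5,[.423,.35,.22],np.pi/2+.1)]:
  for t in plan(s,p,y,n,1): print([float(x) for x in t])
E
```

```text
3.25 [0.43850561 0.06966157 0.30211927] [0.7019203  0.71225187 0.00176363 0.00143415] [ 8.08136430e-02 -3.33792428e-01  1.62500897e+00  1.37740658e-04
  1.84583175e+00  6.62401262e-02]
[5.61, -0.24, 1.64, 0.05, -0.0, -0.98, 1.0]
[5.61, -0.14, 1.64, 0.05, -0.0, -0.98, 1.0]
[5.61, -0.04, 1.64, 0.05, -0.0, -0.98, 1.0]
[5.61, 0.06, 1.64, 0.05, -0.0, -0.98, 1.0]
[5.61, 0.15, 1.64, 0.05, -0.0, -0.98, 1.0]
```

View pics/w1.png

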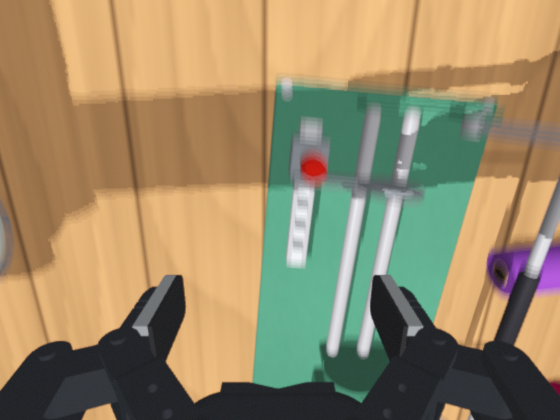

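The wrist view is blurred by motion. It shows the red knob at (313,168) and the rods running down the middle, with the camera looking towards world +y. On to the roll.

drive_tool([
  [5,-0.2,1,0,0,-1,1],
  [5,-0.1,1,0,0,-1,1],
  [4,0,1,0,0,-1,1],
  [2,0,1,0,0,-1,1],
  [0,0,0,0,0,0,1],
])

```text
time: 3.8
tool_pos: [0.4272, 0.2338, 0.2643]
tool_rot: [0.671, 0.741, 0.005, 0.001]
contact_force: [-0.5, 0.3, -0.1]
width: 0.997
```

```bash
python3 - <<'E'
from cell import bot,vision
from h import *
from scipy.optimize import minimize
s=bot.sense();print(s["time"],s["tool_pos"],s["tool_rot"],s["q"])
im=vision.get_image("wrist")
cp=vision.camera_params("wrist");T=wristT(s,cp)
m=hsvpink(im)
near=cv2.dilate(cylmask(cp,np.array([.423,.35,.054]),.1,T=T),np.ones((41,41)))
m=((m>0)&(near>0)).astype(np.uint8)
def cost(v):
    k=cylmask(cp,np.array([v[0],v[1],.054]),v[2],T=T); return -(k&m).sum()/(k|m).sum()
for y0 in(0,.08):
  r=minimize(cost,[.424,.351,y0],method="Nelder-Mead",options=dict(initial_simplex=[[.424,.351,y0],[.43,.351,y0],[.424,.357,y0],[.424,.351,y0+.08]])); print(r.x,r.fun)
k=cylmask(cp,np.array([r.x[0],r.x[1],.054]),r.x[2],T=T)
c,_=cv2.findContours(k,0,1);cv2.drawContours(im,c,-1,(0,255,255),1)
cv2.imwrite("pics/w2.png",im)
for t in plan(s,[r.x[0],r.x[1],.14],np.pi/2+r.x[2],5,1): print([float(x) for x in t])
E
```

```text
3.8 [0.42721016 0.23376617 0.26432097] [6.71224374e-01 7.41238895e-01 4.72967632e-03 6.09445392e-04] [ 0.42936951 -0.22581826  1.60353173  0.00265676  1.75470556  0.33081024]
[ 0.50266667  0.29366667 -0.37333333] 0.0
[0.498      0.311      0.10666667] 0.0
[1.38, 1.54, 2.51, 0.09, -0.06, -0.09, 1.0]
[1.38, 1.55, 2.5, 0.09, -0.06, -0.09, 1.0]
[1.38, 1.55, 2.5, 0.09, -0.06, -0.09, 1.0]
[1.38, 1.56, 2.49, 0.09, -0.06, -0.09, 1.0]
[1.38, 1.57, 2.49, 0.09, -0.06, -0.09, 1.0]<stdin>:11: RuntimeWarning: overflow encountered in scalar negative
```

View pics/w2.png

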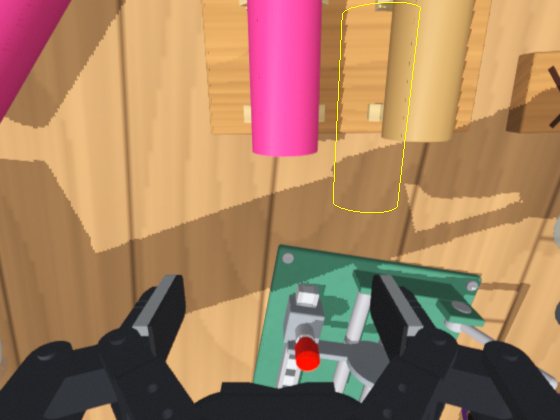

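The fit hit an unsigned-integer bug in my code. The picture shows the pink roll at (285,80) running out of the top edge and the red knob at (307,350). I'll refit and check the stand in the same picture.

```bash
cat >> h.py <<'E'
def fitroll(cp,T,im,x0,z=.054,fixed=None):
    from scipy.optimize import minimize
    m=hsvpink(im); near=cv2.dilate(cylmask(cp,np.array([x0[0],x0[1],z]),x0[2],T=T),np.ones((45,45)))
    m=((m>0)&(near>0))
    def cost(v):
        k=cylmask(cp,np.array([v[0],v[1],z]),v[2],T=T)>0; return -float((k&m).sum())/float((k|m).sum())
    r=minimize(cost,x0,method="Nelder-Mead",options=dict(initial_simplex=[x0,np.add(x0,[.006,0,0]),np.add(x0,[0,.006,0]),np.add(x0,[0,0,.08])]))
    return r.x,r.fun
E
python3 - <<'E'
from cell import bot,vision
from h import *
s=bot.sense();print(s["time"])
im=vision.get_image("wrist")
cp=vision.camera_params("wrist");T=wristT(s,cp);v=np.load("stand.npy")
for y0 in(.02,.1): 
  x,f=fitroll(cp,T,im,[.423,.35,y0]);print(x,f)
k=cylmask(cp,np.array([x[0],x[1],.054]),x[2],T=T)
c,_=cv2.findContours(k,0,1);cv2.drawContours(im,c,-1,(0,255,255),1)
for P in [[-80,135,81+13.5],[0,114,60],[-20,135,38],[20,135,38],[-117.5,220,12],[117.5,220,12]]:
  u=proj(cp,st(P,v),T)[0]; print(P,u)
  if abs(u).max()<2000: cv2.circle(im,(int(u[0]),int(u[1])),3,(255,255,0),-1)
cv2.imwrite("pics/w3.png",im)
for t in plan(s,[x[0],x[1],.16],np.pi/2+x[2],4,1): print([float(x) for x in t])
E
```

```text
3.85
[0.42175427 0.35024887 0.10855342] -0.9741073862087762
[0.42194669 0.35027041 0.10672699] -0.9741073862087762
[-80, 135, 94.5] [307.75027718 362.7581772 ]
[0, 114, 60] [374.52086248 362.77950885]
[-20, 135, 38] [356.15408926 330.25047261]
[20, 135, 38] [391.14985918 334.98787419]
[-117.5, 220, 12] [281.65135213 237.65227776]
[117.5, 220, 12] [488.1820978  268.89088124]
[2.92, 0.12, 2.65, 0.13, -0.07, -0.13, 1.0]
[2.93, 0.14, 2.64, 0.13, -0.07, -0.13, 1.0]
[2.93, 0.15, 2.64, 0.13, -0.07, -0.13, 1.0]
[2.93, 0.16, 2.64, 0.13, -0.07, -0.13, 1.0]
```

View pics/w3.png

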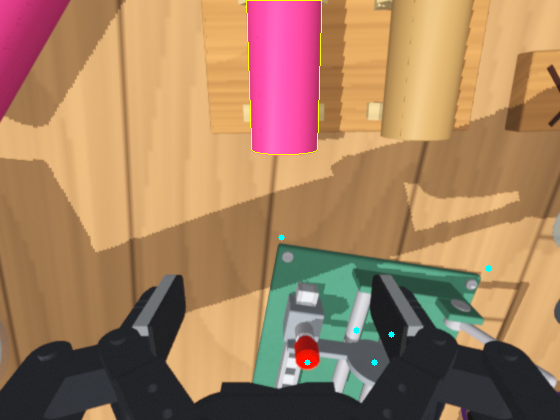

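drive_tool([
  [3.5,0.15,1.5,0.1,0,-0.1,1],
  [3.5,0.15,1.5,0.1,0,-0.1,1],
  [3,0.15,2,0.1,0,-0.1,1],
  [2.5,0.15,3,0.1,0,0,1],
  [0.2,0,1,0,0,0,1],
])

```text
time: 4.4
tool_pos: [0.4291, 0.3563, 0.1828]
tool_rot: [0.676, 0.737, 0.009, 0.003]
contact_force: [-0.8, -0.8, 0.1]
width: 0.997
```

```bash
python3 - <<'E'
from cell import bot,vision
from h import *
s=bot.sense();print(s["time"],s["tool_pos"],s["dq"])
for t in plan(s,[.422,.350,.103],np.pi/2+.107,4,1): print([float(x) for x in t])
E
```

```text
4.4 [0.4291308  0.35630304 0.18283352] [-0.01224824  0.02428574  0.07015322 -0.02891564 -0.14907628  0.01237223]
[-0.16, -0.23, 1.99, 0.25, -0.11, -0.29, 1.0]
[-0.15, -0.22, 1.99, 0.25, -0.11, -0.29, 1.0]
[-0.15, -0.21, 1.99, 0.25, -0.11, -0.29, 1.0]
[-0.14, -0.2, 1.99, 0.25, -0.11, -0.29, 1.0]
```

drive_tool([
  [-0.2,-0.4,2,0.5,-0.2,-0.5,1],
  [-0.2,-0.3,2,0.3,-0.1,-0.3,1],
  [-0.1,-0.1,2.2,0.2,0,-0.2,1],
  [0,0,2,0,0,0,1],
  [0,0,0,0,0,0,1],
])

```text
time: 4.9
tool_pos: [0.4276, 0.3434, 0.1026]
tool_rot: [0.673, 0.74, 0.003, 0.001]
contact_force: [-0.7, -0.4, 0.1]
width: 0.998
```

```bash
python3 - <<'E'
from cell import bot,vision
from h import *
s=bot.sense();print(s["time"],s["tool_pos"],s["dq"])
for t in plan(s,[.422,.350,.103],np.pi/2+.107,1,1): print([float(x) for x in t])
E
```

```text
4.9 [0.4275882 0.3434164 0.1026373] [-0.0289093  -0.03869717 -0.03936689 -0.00356043  0.02645988 -0.01026137]
[0.71, -0.49, -0.04, 0.3, -0.09, -0.66, 1.0]
```

drive_tool([
  [0.5,-0.4,0,0.2,0,-0.5,1],
  [0.2,-0.2,0,0,0,-0.2,1],
  [0,0,0,0,0,0,1],
  [0,0,0,0,0,0,-1],
  [0,0,0,0,0,0,-1],
])

```text
time: 5.4
tool_pos: [0.4239, 0.3493, 0.11]
tool_rot: [0.669, 0.743, 0.006, 0.001]
contact_force: [-0.7, 0.4, 2.6]
width: 0.692
```

drive_tool([
  [0,0,0,0,0,0,-1],
  [0,0,0,0,0,0,-1],
  [0,0,0,0,0,0,-1],
  [0,0,0,0,0,0,-1],
])

```text
time: 5.8
tool_pos: [0.4223, 0.3494, 0.1108]
tool_rot: [0.668, 0.744, 0.004, 0.0]
contact_force: [0.2, 0.1, 0.1]
width: 0.637
```

```bash
python3 - <<'E'
from cell import bot,vision
from h import *
s=bot.sense();print(s["time"],s["tool_pos"],s["dq"],s["width"],s["contact_force"])
cv2.imwrite("pics/w4.png",vision.get_image("wrist"))
for t in plan(s,[.422,.350,.103],np.pi/2+.107,1,1): print([float(x) for x in t])
E
```

```text
5.8 [0.42227489 0.3494164  0.11078931] [ 1.56914979e-03  2.60767010e-03  1.56860428e-05 -7.26711944e-04
 -6.96592367e-04  1.52618449e-03] 0.6371139423364784 [0.15757412 0.06327919 0.13564752]
[0.06, -0.03, 0.78, 0.37, -0.29, -0.03, 1.0]
```

View pics/w4.png

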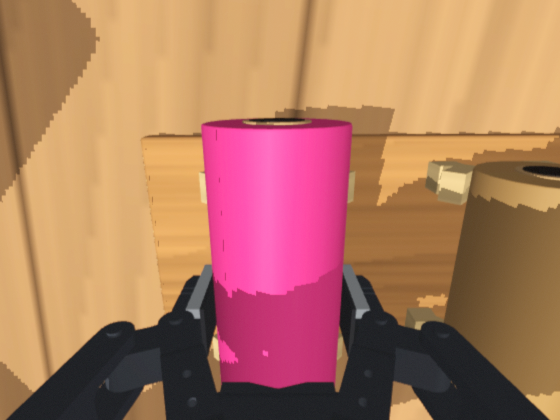

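The roll is gripped at width 0.637, about 54 mm. Lifting.

drive_tool([
  [0,0,-2,0,0,0,-1],
  [0,0,-3,0,0,0,-1],
  [0,0,-4,0,0,0,-1],
  [-1,0,-4,0,0,0,-1],
  [-2,0,-2,0,0,1,-1],
])

```text
time: 6.35
tool_pos: [0.4221, 0.3182, 0.2551]
tool_rot: [0.674, 0.739, -0.005, -0.002]
contact_force: [-0.2, 0.1, -3.9]
width: 0.635
```

```bash
python3 - <<'E'
from cell import bot,vision
from h import *
v=np.load("stand.npy")
s=bot.sense();print(s["time"],s["tool_pos"],s["width"],s["contact_force"], st([0,-30,60],v))
g=st([0,-30,230],v)
for t in plan(s,g,np.pi/2+v[2],10,-1): print([float(x) for x in t])
E
```

```text
6.35 [0.4221174  0.31816903 0.25510228] 0.6350458410125556 [-0.22332887  0.10465889 -3.92620465] [ 0.53895419 -0.08292202  0.06      ]
[-4.1, 0.8, 0.26, -0.06, 0.03, 0.92, -1.0]
[-4.09, 0.86, 0.26, -0.06, 0.03, 0.92, -1.0]
[-4.07, 0.93, 0.26, -0.06, 0.03, 0.92, -1.0]
[-4.06, 1.0, 0.26, -0.06, 0.03, 0.92, -1.0]
[-4.04, 1.06, 0.25, -0.06, 0.03, 0.92, -1.0]
[-4.02, 1.12, 0.25, -0.06, 0.03, 0.92, -1.0]
[-4.0, 1.19, 0.25, -0.06, 0.03, 0.92, -1.0]
[-3.99, 1.25, 0.25, -0.06, 0.03, 0.92, -1.0]
[-3.96, 1.32, 0.25, -0.06, 0.03, 0.92, -1.0]
[-3.94, 1.38, 0.25, -0.06, 0.03, 0.92, -1.0]
```

drive_tool([
  [-4,0.8,0,0,0,1,-1],
  [-4,0.9,0,0,0,1,-1],
  [-4,0.9,0,0,0,1,-1],
  [-4,1,0,0,0,1,-1],
  [-4,1.1,0,0,0,1,-1],
])

```text
time: 6.85
tool_pos: [0.4814, 0.1179, 0.2574]
tool_rot: [0.704, 0.71, -0.002, -0.002]
contact_force: [0.6, -0.3, -3.6]
width: 0.63
```

drive_tool([
  [-4,1.2,0,0,0,1,-1],
  [-4,1.3,0,0,0,1,-1],
  [-4,1.3,0,0,0,1,-1],
  [-3,1,0,0,0,0,-1],
  [0,0,0,0,0,0,-1],
])

```text
time: 7.35
tool_pos: [0.5276, -0.0443, 0.2524]
tool_rot: [0.725, 0.689, -0.005, -0.003]
contact_force: [-0.4, 0.3, -4.5]
width: 0.635
```

```bash
python3 - <<'E'
from cell import bot,vision
from h import *
v=np.load("stand.npy")
s=bot.sense();print(s["time"],s["tool_pos"],s["width"],s["contact_force"])
g=st([0,-30,180],v)
for t in plan(s,g,np.pi/2+v[2],3,-1): print([float(x) for x in t])
I=[vision.get_image(n) for n in("scene","side")]
cv2.imwrite("pics/a1.png",np.hstack([cv2.resize(I[0][120:330,160:360],(400,420)),cv2.resize(I[1][130:330,180:370],(400,420))]))
E
```

```text
7.35 [ 0.52760607 -0.04426817  0.25241998] 0.6348162076978104 [-0.40704674  0.33719925 -4.51322995]
[-1.26, 0.47, 2.41, -0.23, 0.06, 0.34, -1.0]
[-1.26, 0.47, 2.41, -0.23, 0.06, 0.34, -1.0]
[-1.26, 0.47, 2.41, -0.23, 0.06, 0.34, -1.0]
```

View pics/a1.png

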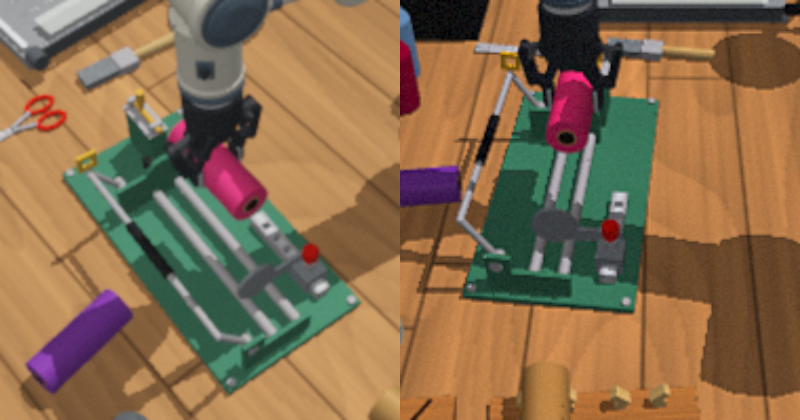

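drive_tool([
  [-1.6,0.6,1,-0.2,0,0.4,-1],
  [-1.3,0.5,2,-0.2,0,0.4,-1],
  [-0.9,0.4,2,-0.2,0,0.2,-1],
  [0,0,2,0,0,0,-1],
  [0,0,0,0,0,0,-1],
])

```text
time: 7.95
tool_pos: [0.5396, -0.0746, 0.1799]
tool_rot: [0.728, 0.686, 0.0, -0.002]
contact_force: [0.1, 0.4, -4.8]
width: 0.636
```

```bash
cat > look.py <<'E'
from cell import bot,vision
from h import *
import sys
v=np.load("stand.npy")
s=bot.sense();print(s["time"],s["tool_pos"],s["width"],s["contact_force"])
def instand(p):
    c,si=np.cos(v[2]),np.sin(v[2]);d=np.array(p[:2])-v[:2];return np.array([c*d[0]+si*d[1],-si*d[0]+c*d[1],p[2]])*1000
print("TCP in stand mm",instand(s["tool_pos"]).round(1),"yaw err deg",np.degrees(np.arctan2(*R.from_quat(s["tool_rot"]).as_matrix()[[1,0],0])-np.pi/2-v[2]).round(2))
def go(x,y,z,n=1,yaw=0):
    for t in plan(s,st([x,y,z],v),np.pi/2+v[2]+yaw,n,0): print([float(q) for q in t])
E
python3 - <<'E'
from look import *
go(0,-30,118,3)
I=vision.get_image("wrist");cp=vision.camera_params("wrist");T=wristT(s,cp)
for P in [[-20,135,38],[20,135,38],[-20,60,38],[20,60,38],[-20,114,60],[-80,135,94.5],[0,114,92],[32,114,60]]:
  u=proj(cp,st(P,v),T)[0]; print(P,u.round()); cv2.circle(I,(int(u[0]),int(u[1])),3,(255,255,0),-1)
cv2.imwrite("pics/w5.png",I)
E
```

```text
7.95 [ 0.53963378 -0.07458277  0.17993303] 0.6363353700438964 [ 0.11257136  0.36450208 -4.78390856]
TCP in stand mm [ 1.000e-01 -2.160e+01  1.799e+02] yaw err deg 0.62
[-0.28, -0.0, 2.06, -0.04, -0.05, 0.21, 0.0]
[-0.28, -0.0, 2.06, -0.04, -0.05, 0.21, 0.0]
[-0.28, -0.0, 2.06, -0.04, -0.05, 0.21, 0.0]
[-20, 135, 38] [246. -46.]
[20, 135, 38] [320. -45.]
[-20, 60, 38] [248. 100.]
[20, 60, 38] [313. 101.]
[-20, 114, 60] [242. -14.]
[-80, 135, 94.5] [  72. -109.]
[0, 114, 92] [284. -38.]
[32, 114, 60] [347. -12.]
```

View pics/w5.png

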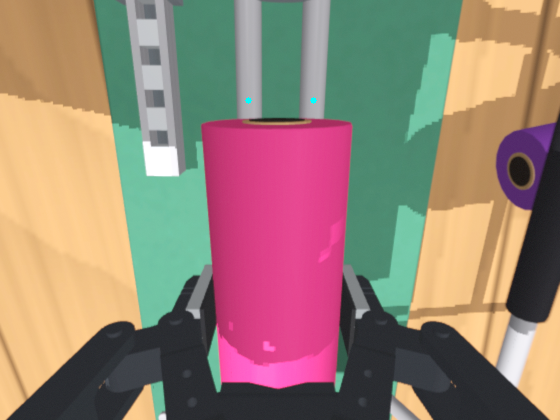

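The overlay points sit on both rods at (248,101) and (313,101), and the roll is centred over them. Lowering.

drive_tool([
  [-0.3,0,2,0,0,0.2,-1],
  [-0.3,0,2,0,0,0.2,-1],
  [-0.2,0,1.2,0,0,0.2,-1],
  [0,0,0.5,0,0,0,-1],
  [0,0,0,0,0,0,-1],
])

```text
time: 8.5
tool_pos: [0.5426, -0.0789, 0.1309]
tool_rot: [0.729, 0.684, 0.004, 0.003]
contact_force: [-0.1, -0.6, -4.7]
width: 0.636
```

```bash
python3 - <<'E'
from look import *
go(0,-30,117)
E
```

```text
8.5 [ 0.54259277 -0.07888776  0.1308711 ] 0.6361801620263273 [-0.07155365 -0.62566069 -4.67473578]
TCP in stand mm [  3.3 -25.7 130.9] yaw err deg 0.35
[-0.43, -0.35, 1.38, 0.62, -0.11, 0.35, 0.0]
```

drive_tool([
  [-0.2,-0.3,0.4,0.5,0,0.3,-1],
  [0,-0.1,0.5,0.1,0,0,-1],
  [0,0,0,0,0,0,-1],
])

```text
time: 8.8
tool_pos: [0.5393, -0.0805, 0.1241]
tool_rot: [0.731, 0.683, 0.002, 0.001]
contact_force: [0.4, -0.4, -4.1]
width: 0.634
```

```bash
python3 - <<'E'
from look import *
go(0,-28,117)
E
```

```text
8.8 [ 0.53931912 -0.08047694  0.12412563] 0.633503594569235 [ 0.41932693 -0.38769717 -4.1059861 ]
TCP in stand mm [  0.2 -27.5 124.1] yaw err deg 0.07
[-0.05, -0.02, 0.71, 0.19, -0.08, 0.07, 0.0]
```

drive_tool([
  [0,0,0.3,0.1,0,0,-1],
  [0,0,0.2,0,0,0,-1],
  [0,0,0.15,0,0,0,-1],
  [0,0,0,0,0,0,-1],
])

```text
time: 9.2
tool_pos: [0.5397, -0.0806, 0.1179]
tool_rot: [0.731, 0.683, 0.001, 0.001]
contact_force: [-0.5, 0.4, -4.3]
width: 0.636
```

```bash
python3 - <<'E'
from look import *
go(0,-28,117)
E
```

```text
9.2 [ 0.53968721 -0.08060348  0.11789712] 0.6357932233858352 [-0.50137983  0.41099957 -4.27142918]
TCP in stand mm [  0.6 -27.6 117.9] yaw err deg 0.06
[-0.04, -0.06, 0.09, 0.17, -0.07, 0.06, 0.0]
```

drive_tool([
  [0,0,0.15,0,0,0,-1],
  [0,0,0,0,0,0,-1],
])

```text
time: 9.4
tool_pos: [0.54, -0.0807, 0.1173]
tool_rot: [0.731, 0.682, 0.002, 0.001]
contact_force: [0.0, 0.6, -5.0]
width: 0.637
```

drive_tool([
  [0,0,0.12,0,0,0,-1],
  [0,0,0,0,0,0,-1],
])

```text
time: 9.6
tool_pos: [0.5401, -0.0807, 0.1173]
tool_rot: [0.731, 0.683, 0.002, 0.001]
contact_force: [0.2, 0.2, -3.8]
width: 0.634
```

drive_tool([
  [0,0,0.25,0,0,0,-1],
  [0,0,0,0,0,0,-1],
])

```text
time: 9.8
tool_pos: [0.5403, -0.0808, 0.1177]
tool_rot: [0.731, 0.683, 0.002, 0.002]
contact_force: [0.0, -0.4, -4.4]
width: 0.636
```

drive_tool([
  [0,0,0.2,0,0,0,-1],
  [0,0,0,0,0,0,-1],
])

```text
time: 10.0
tool_pos: [0.5405, -0.0808, 0.1177]
tool_rot: [0.731, 0.683, 0.003, 0.003]
contact_force: [-1.3, -0.1, -4.3]
width: 0.634
```

drive_tool([
  [0,0,0.3,0,0,0,-1],
  [0,0,0.3,0,0,0,-1],
])

```text
time: 10.2
tool_pos: [0.5406, -0.0808, 0.1175]
tool_rot: [0.731, 0.683, 0.003, 0.003]
contact_force: [-13.1, 2.3, 18.5]
width: 0.635
```

```bash
python3 - <<'E'
from look import *
I=[vision.get_image(n) for n in("scene","side")]
for n,i in zip(("scene","side"),I):
  cp=vision.camera_params(n)
  for z in(.06,.064): k=cylmask(cp,st([0,-28,z*1000],v),v[2]); c,_=cv2.findContours(k,0,1);cv2.drawContours(i,c,-1,(0,255,255) if z==.06 else (255,0,0),1)
cv2.imwrite("pics/a2.png",np.hstack([cv2.resize(I[0][180:300,190:310],(400,400),interpolation=0),cv2.resize(I[1][150:270,210:330],(400,400),interpolation=0)]))
E
```

```text
10.2 [ 0.54057301 -0.080808    0.11751134] 0.6354426837159423 [-13.09287517   2.28836137  18.53505911]
TCP in stand mm [  1.5 -27.8 117.5] yaw err deg 0.09
```

View pics/a2.png

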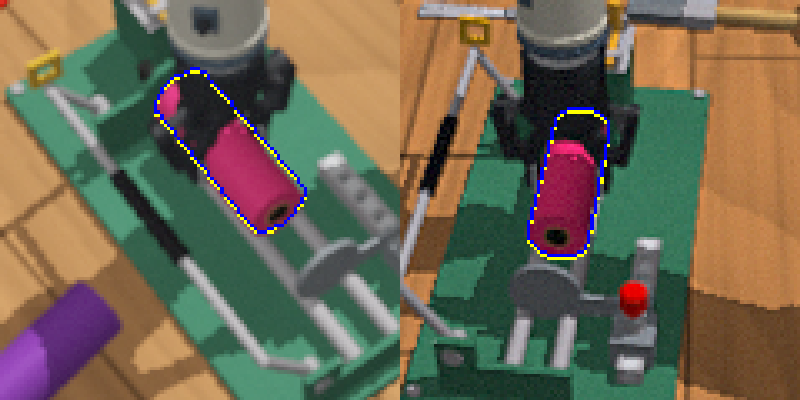

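The wrist now reads 18 N upward, so the roll is on the rods. Let it go.

drive_tool([
  [0,0,0,0,0,0,0.3],
  [0,0,0,0,0,0,0.4],
  [0,0,0,0,0,0,0.6],
  [0,0,0,0,0,0,0.8],
  [0,0,0,0,0,0,0.8],
])

```text
time: 10.8
tool_pos: [0.5415, -0.081, 0.117]
tool_rot: [0.731, 0.683, 0.004, 0.005]
contact_force: [-0.5, -0.2, -0.7]
width: 0.902
```

drive_tool([
  [0,0,0,0,0,0,0.8],
  [0,0,-2,0,0,0,0.8],
  [0,0,-3,0,0,0,0.8],
  [0,0,-4,0,0,0,0.8],
  [1,0,-3,0,0,0,0.4],
])

```text
time: 11.3
tool_pos: [0.5387, -0.0712, 0.2329]
tool_rot: [0.731, 0.682, 0.0, -0.001]
contact_force: [0.5, -0.2, 0.1]
width: 0.749
```

```bash
python3 - <<'E'
from look import *
go(-80,135,200,5)
I=[vision.get_image(n) for n in("scene","side")]
for n,i in zip(("scene","side"),I):
  cp=vision.camera_params(n);print(fitroll(cp,None,i,[*st([0,-28,60],v)[:2],v[2]],z=.06), st([0,-28,60],v))
  k=cylmask(cp,st([0,-28,60],v),v[2]); c,_=cv2.findContours(k,0,1);cv2.drawContours(i,c,-1,(0,255,255) ,1)
cv2.imwrite("pics/a3.png",np.hstack([cv2.resize(I[0][180:300,190:310],(400,400),interpolation=0),cv2.resize(I[1][150:270,210:330],(400,400),interpolation=0)]))
E
```

```text
11.3 [ 0.53869327 -0.07117702  0.23285062] 0.7488225857179757 [ 0.52355247 -0.19412558  0.0763836 ]
TCP in stand mm [ -1.1 -18.3 232.9] yaw err deg -0.0
[3.07, -1.58, 0.66, -0.01, -0.01, -0.0, 0.0]
[3.07, -1.58, 0.66, -0.01, -0.01, -0.0, 0.0]
[3.07, -1.58, 0.66, -0.01, -0.01, -0.0, 0.0]
[3.07, -1.58, 0.66, -0.01, -0.01, -0.0, 0.0]
[3.07, -1.58, 0.66, -0.01, -0.01, -0.0, 0.0]
(array([ 0.53899831, -0.08110705, -0.06777032]), np.float64(-0.8068833652007649)) [ 0.53909299 -0.08092684  0.06      ]
(array([ 0.53802615, -0.08376307, -0.07041284]), np.float64(-0.8605527638190955)) [ 0.53909299 -0.08092684  0.06      ]
```

View pics/a3.png

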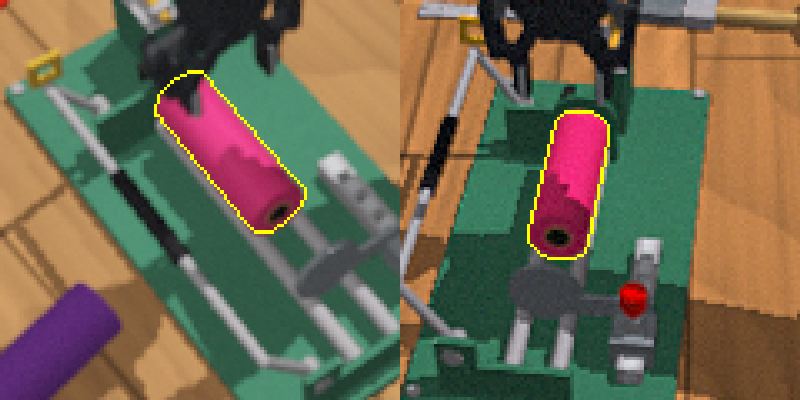

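The roll is seated, with the fits within about 2 mm of stand (0,-28). Moving over the knob for a look.

drive_tool([
  [3.5,-1.8,0,0,0,0,0.2],
  [3.5,-1.8,0,0,0,0,0.2],
  [3.5,-1.8,0,0,0,0,0.2],
  [3.5,-1.8,0,0,0,0,0.2],
  [1.5,-0.8,0,0,0,0,0.2],
])

```text
time: 11.9
tool_pos: [0.4694, 0.0924, 0.2324]
tool_rot: [0.733, 0.681, 0.002, 0.002]
contact_force: [0.7, -1.1, 0.6]
width: 0.598
```

drive_tool([
  [0,0,0,0,0,0,0.2],
])

```text
time: 12.0
tool_pos: [0.4685, 0.0941, 0.2316]
tool_rot: [0.731, 0.682, 0.002, 0.001]
contact_force: [0.5, -0.0, -0.2]
width: 0.601
```

```bash
python3 - <<'E'
from look import *
go(-80,135,180,1)
I=vision.get_image("wrist");cp=vision.camera_params("wrist");T=wristT(s,cp)
for P in [[-80,135,94.5],[-80,135,67.5],[0,114,60],[-20,190,38],[20,160,38]]:
  u=proj(cp,st(P,v),T)[0]; print(P,u.round()); cv2.circle(I,(int(u[0]),int(u[1])),2,(255,255,0),-1)
cv2.imwrite("pics/w6.png",I)
h=cv2.cvtColor(I,cv2.COLOR_BGR2HSV);m=cv2.inRange(h,(0,150,60),(6,255,255));print(cv2.connectedComponentsWithStats(m)[2:])
E
```

```text
12.0 [0.46850639 0.0941482  0.23161061] 0.6008008498046888 [ 0.47235171 -0.00679286 -0.23705622]
TCP in stand mm [-82.6 141.8 231.6] yaw err deg -0.03
[-0.68, 0.23, 5.16, 0.25, -0.03, -0.03, 0.0]
[-80, 135, 94.5] [282. 235.]
[-80, 135, 67.5] [281. 221.]
[0, 114, 60] [380. 242.]
[-20, 190, 38] [356. 143.]
[20, 160, 38] [401. 180.]
(array([[     0,      0,    560,    420, 234249],
       [   265,    210,     34,     37,    951]], dtype=int32), array([[279.4938591 , 209.42384386],
       [281.0126183 , 228.25867508]]))
```

View pics/w6.png

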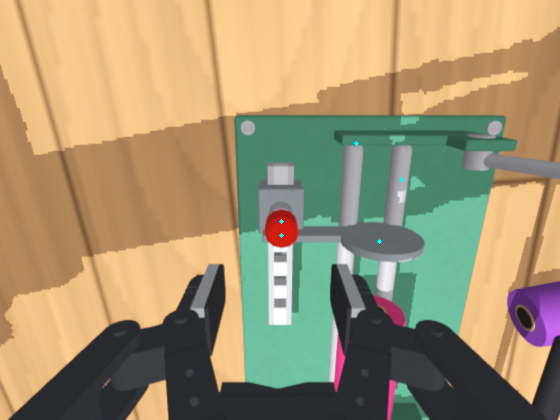

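The knob is at (281,228), matching the prediction, and the arm to the disc runs on the right. Descending to pinch.

drive_tool([
  [-0.4,0.1,2,0.2,0,0,0.2],
  [-0.2,0.1,2.5,0,0,0,0.2],
  [0,0,2.5,0,0,0,0.2],
  [0,0,1,0,0,0,0.2],
  [0,0,0,0,0,0,0.2],
])

```text
time: 12.55
tool_pos: [0.4725, 0.0826, 0.1477]
tool_rot: [0.733, 0.68, -0.0, 0.001]
contact_force: [0.3, -0.3, 0.5]
width: 0.599
```

```bash
python3 - <<'E'
from look import *
go(-80,135,142,1)
E
```

```text
12.55 [0.47250089 0.08260312 0.14774841] 0.5993073721660346 [ 0.30656347 -0.27052338  0.51002583]
TCP in stand mm [-77.8 130.5 147.7] yaw err deg -0.28
[0.45, -0.23, 0.57, 0.09, 0.13, -0.28, 0.0]
```

drive_tool([
  [0.4,-0.2,0.4,0,0,-0.2,0.2],
  [0.1,-0.05,0.3,0,0,0,0.2],
  [0,0,0,0,0,0,0.2],
])

```text
time: 12.85
tool_pos: [0.4715, 0.0873, 0.1424]
tool_rot: [0.732, 0.681, 0.001, 0.002]
contact_force: [-0.5, -0.6, 0.3]
width: 0.598
```

```bash
python3 - <<'E'
from look import *
go(-80,135,142,1)
I=vision.get_image("wrist");cv2.imwrite("pics/w7.png",I)
I=vision.get_image("side");cv2.imwrite("pics/s7.png",cv2.resize(I[150:270,230:330],(600,600)))
E
```

```text
12.85 [0.4715073  0.08728646 0.14244309] 0.5975209026203904 [-0.54155211 -0.58416576  0.28189285]
TCP in stand mm [-79.1 135.1 142.4] yaw err deg -0.15
[-0.01, -0.09, 0.04, 0.25, 0.11, -0.15, 0.0]
```

View pics/w7.png

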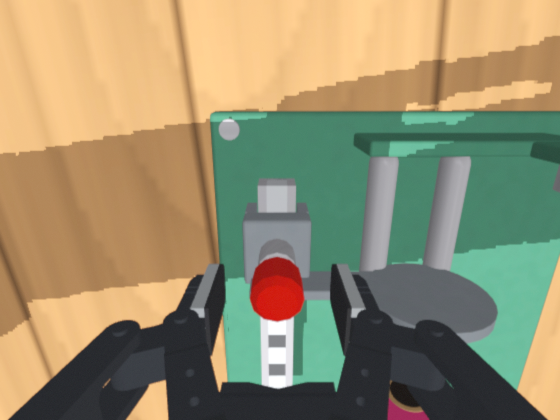

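View pics/s7.png

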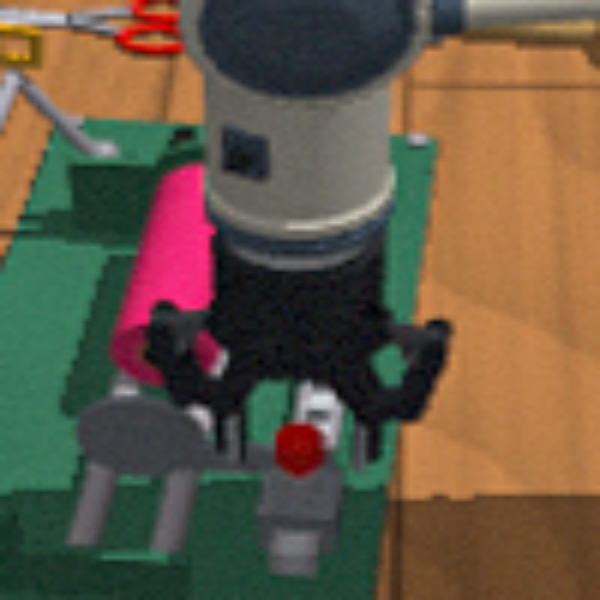

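The knob is centred between the pads at (277,288). Closing.

drive_tool([
  [0,0,0,0,0,0,-1],
  [0,0,0,0,0,0,-1],
  [0,0,0,0,0,0,-1],
  [0,0,0,0,0,0,-1],
  [0,0,0,0,0,0,-1],
])

```text
time: 13.45
tool_pos: [0.4711, 0.0876, 0.1444]
tool_rot: [0.732, 0.681, 0.001, 0.002]
contact_force: [-2.2, -0.9, 0.9]
width: 0.259
```

drive_tool([
  [0,0,-0.4,0,0,0,-1],
  [0,0,-0.5,0,0,0,-1],
  [0,0,-0.5,0,0,0,-1],
  [0,0,-0.5,0,0,0,-1],
])

```text
time: 13.85
tool_pos: [0.4712, 0.0876, 0.1601]
tool_rot: [0.732, 0.681, 0.0, 0.002]
contact_force: [4.9, 0.6, -11.2]
width: 0.259
```

```bash
python3 - <<'E'
from look import *
go(-80,135,160,1)
I=vision.get_image("wrist");cv2.imwrite("pics/w8.png",I[150:])
E
```

```text
13.85 [0.47115292 0.08756191 0.16010107] 0.25899361258355497 [  4.86526806   0.63036303 -11.24238949]
TCP in stand mm [-79.5 135.4 160.1] yaw err deg -0.12
[-0.04, -0.05, 0.01, 0.14, 0.12, -0.11, 0.0]
```

View pics/w8.png

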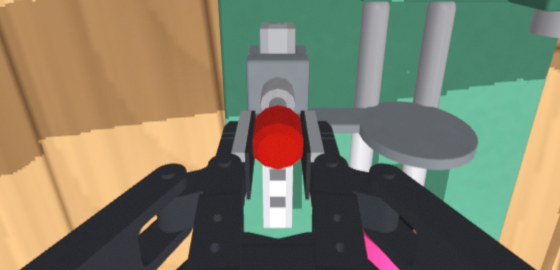

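Pulled up 15.7 mm at 11 N, so it's at the stop. Hold, then slide towards the right plate.

drive_tool([
  [0,0,-0.1,0,0,0,-1],
  [0,0,0,0,0,0,-1],
  [-1,0,0,0,0,0,-1],
  [-1.5,0,0,0,0,0,-1],
  [-1.5,0,0,0,0,0,-1],
])

```text
time: 14.4
tool_pos: [0.4685, 0.0489, 0.1587]
tool_rot: [0.731, 0.683, 0.001, 0.0]
contact_force: [5.3, 2.0, -10.6]
width: 0.254
```

```bash
python3 - <<'E'
from look import *
go(-80,60,160,1)
E
```

```text
14.4 [0.46848573 0.04886314 0.15865379] 0.25352401376831096 [  5.30375158   1.99318035 -10.62675782]
TCP in stand mm [-79.4  96.6 158.7] yaw err deg 0.08
[-3.66, -0.06, -0.14, 0.06, -0.02, 0.08, 0.0]
```

drive_tool([
  [-1.3,0,-0.1,0,0,0,-1],
  [-1.2,0,-0.05,0,0,0,-1],
  [-0.6,0,-0.05,0,0,0,-1],
  [-0.2,0,0,0,0,0,-1],
])

```text
time: 14.8
tool_pos: [0.4661, 0.0151, 0.1594]
tool_rot: [0.731, 0.682, 0.002, -0.002]
contact_force: [5.0, 4.4, -11.3]
width: 0.256
```

```bash
python3 - <<'E'
from look import *
go(-80,60.4,160,1)
I=vision.get_image("wrist");cv2.imwrite("pics/w9.png",I[150:])
I=vision.get_image("side");cv2.imwrite("pics/s9.png",cv2.resize(I[150:270,230:330],(600,600)))
E
```

```text
14.8 [0.46614456 0.01514947 0.15939085] 0.25621420170084075 [  4.95906753   4.3705598  -11.30399854]
TCP in stand mm [-79.4  62.8 159.4] yaw err deg 0.05
[-0.24, -0.06, -0.06, 0.03, -0.29, 0.05, 0.0]
```

View pics/w9.png

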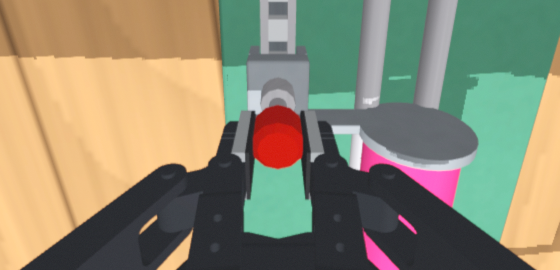

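View pics/s9.png

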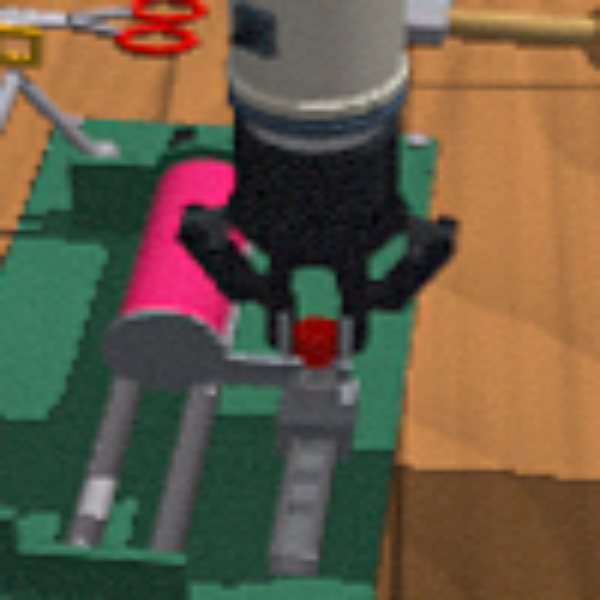

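drive_tool([
  [-0.25,0,0,0,0,0,-1],
  [-0.15,0,0,0,0,0,-1],
  [0,0,0,0,0,0,-1],
])

```text
time: 15.2
tool_pos: [0.466, 0.0124, 0.1587]
tool_rot: [0.731, 0.683, 0.003, -0.003]
contact_force: [4.3, 0.2, -11.0]
width: 0.253
```

```bash
python3 - <<'E'
from look import *
go(-80,60.4,160,1)
E
```

```text
15.2 [0.4659583  0.01242933 0.15873553] 0.25349786603581514 [  4.29281087   0.1531032  -10.96520465]
TCP in stand mm [-79.4  60.1 158.7] yaw err deg 0.1
[0.04, -0.06, -0.13, 0.01, -0.49, 0.1, 0.0]
```

drive_tool([
  [0,0,0.5,0,0,0,-1],
  [0,0,0.5,0,0,0,-1],
  [0,0,0.3,0,0,0,-1],
  [0,0,0,0,0,0,-1],
])

```text
time: 15.6
tool_pos: [0.466, 0.0124, 0.1453]
tool_rot: [0.731, 0.683, 0.003, -0.003]
contact_force: [3.2, 0.6, -7.4]
width: 0.256
```

The knob went back down to about 1 mm lift, with the spring still pulling at 7 N, so the pin is in a hole. Releasing.

drive_tool([
  [0,0,0,0,0,0,0],
  [0,0,0,0,0,0,0.1],
  [0,0,0,0,0,0,0.1],
  [0,0,0,0,0,0,0.1],
  [0,0,-1,0,0,0,0.1],
])

```text
time: 16.1
tool_pos: [0.466, 0.012, 0.1593]
tool_rot: [0.731, 0.683, 0.003, -0.002]
contact_force: [-1.4, 0.4, -0.1]
width: 0.55
```

drive_tool([
  [0,0,-3,0,0,0,0.1],
  [0,0,-4,0,0,0,0.1],
  [0,0,-4,0,0,0,0],
  [0,0,0,0,0,0,0],
])

```text
time: 16.5
tool_pos: [0.465, 0.0112, 0.2772]
tool_rot: [0.731, 0.683, 0.004, -0.001]
contact_force: [-0.1, 0.3, 0.9]
width: 0.496
```

```bash
python3 - <<'E'
from look import *
from cell import finder
go(-80,60.4,260,1)
I=vision.get_image("wrist");cp=vision.camera_params("wrist");T=wristT(s,cp)
for P in [[-80,60,94.5],[-80,60,67.5]]:
  u=proj(cp,st(P,v),T)[0]; print(P,u.round()); cv2.circle(I,(int(u[0]),int(u[1])),2,(255,255,0),-1)
cv2.imwrite("pics/w10.png",I)
J=vision.get_image("side")
for n in("knob_center","guide_plate","pink_roll_center"):
  for c in("wrist","side"):
    for d in finder.tip_of(n,c): print(n,c,round(d["p"],2),instand(d["location"]).round(1))
cv2.imwrite("pics/s10.png",cv2.resize(J[150:270,230:330],(600,600)))
E
```

```text
16.5 [0.46499474 0.01118416 0.27716572] 0.4964259269050245 [-0.1124442   0.29924888  0.91356239]
TCP in stand mm [-80.3  58.7 277.2] yaw err deg 0.11
[0.15, 0.02, 1.72, 0.22, -0.42, 0.11, 0.0]
[-80, 60, 94.5] [278. 205.]
[-80, 60, 67.5] [278. 196.]
knob_center wrist 0.97 [-78.6  61.5  83.3]
knob_center side 0.66 [   1.8 -116.6   61.5]
knob_center side 0.51 [-81.   58.3  85.4]
guide_plate wrist 0.66 [-0.6 43.7 56.6]
guide_plate side 0.77 [ 0.6 38.9 59.1]
guide_plate side 0.34 [-2.7  3.2  0.4]
pink_roll_center wrist 0.72 [  0.5 -32.2  58. ]
pink_roll_center side 0.77 [ -1.1 -35.3  59.2]
pink_roll_center side 0.73 [236.9  31.2  30.5]
pink_roll_center side 0.64 [-370.3  398.9   40.3]
```

View pics/w10.png

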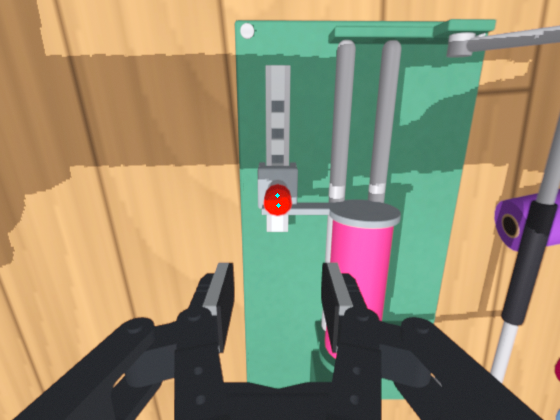

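View pics/s10.png

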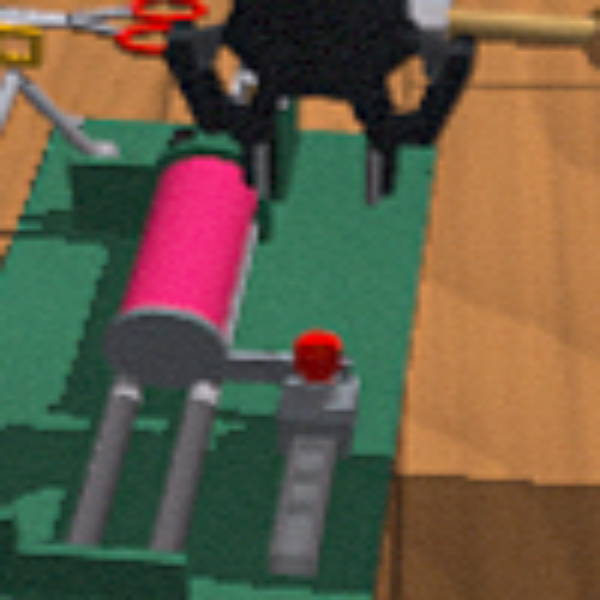

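The pin is home: the knob top in the picture is at (278,203) against a predicted (278,205) for the 75 mm hole, and the roll is at y≈-34. Now the bar, pushed from behind with shut fingers.

drive_tool([
  [-0.8,4.5,0,0.2,-0.2,0,-1],
  [-0.8,4.5,0,0,0,0,-1],
  [-0.8,4.5,0,0,0,0,-1],
  [-0.8,4.5,0,0,0,0,-1],
  [-0.8,4.5,0,0,0,0,-1],
])

```text
time: 17.4
tool_pos: [0.6869, -0.0436, 0.262]
tool_rot: [0.73, 0.684, -0.004, -0.008]
contact_force: [0.6, -0.5, 0.9]
width: 0.0
```

drive_tool([
  [0,1,0.5,0,0,0,-1],
  [0,0,0,0,0,0,-1],
])

```text
time: 17.6
tool_pos: [0.7008, -0.0461, 0.2477]
tool_rot: [0.73, 0.683, -0.008, -0.011]
contact_force: [-1.0, -0.1, -0.6]
width: -0.001
```

```bash
python3 - <<'E'
from look import *
from cell import finder
go(147,20,187,3)
I=vision.get_image("wrist");J=vision.get_image("side");K=vision.get_image("scene")
for n in("bar_grip","bar_eye"):
  for c in("wrist","side","scene"):
    for d in finder.tip_of(n,c): print(n,c,round(d["p"],2),instand(d["location"]).round(1))
cv2.imwrite("pics/s11.png",np.hstack([cv2.resize(J[130:280,180:330],(400,400)),cv2.resize(K[150:300,170:320],(400,400))]))
E
```

```text
17.6 [ 0.70083595 -0.04605958  0.24773149] -0.0006007796879983607 [-1.03344354 -0.12472353 -0.62090212]
TCP in stand mm [158.9  18.  247.7] yaw err deg 0.16
[0.06, -0.34, 2.03, -0.52, -0.08, 0.05, 0.0]
[0.06, -0.36, 2.03, -0.52, -0.08, 0.05, 0.0]
[0.06, -0.38, 2.03, -0.52, -0.08, 0.05, 0.0]
bar_grip wrist 0.65 [109.3  26.8 129. ]
bar_grip side 0.75 [111.2  23.1 130.3]
bar_grip scene 0.72 [107.2  21.8 126.7]
bar_grip scene 0.35 [ -22.8 -152.7  106.2]
bar_eye side 0.92 [ 105.9 -137.4  148.2]
```

View pics/s11.png

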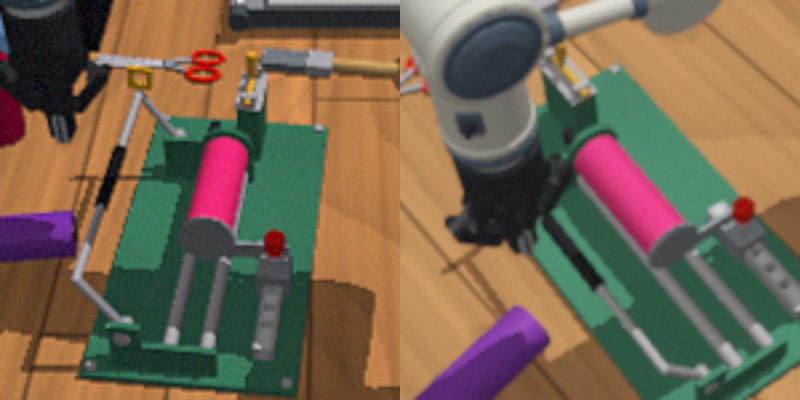

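The fingers are behind the bar with the grip at x≈109, z≈129. Descending behind it.

drive_tool([
  [0,-0.3,2,-0.8,-0.2,0,-1],
  [0,-0.3,2,-0.5,0,0,-1],
  [0,-0.3,1.8,-0.3,0,0,-1],
  [0,0,0.3,0,0,0,-1],
  [0,0,0,0,0,0,-1],
])

```text
time: 18.55
tool_pos: [0.689, -0.0442, 0.1958]
tool_rot: [0.73, 0.684, 0.006, 0.006]
contact_force: [0.0, -0.2, 0.4]
width: 0.001
```

```bash
python3 - <<'E'
from look import *
go(40,20,187,5)
E
```

```text
18.55 [ 0.68901773 -0.04423859  0.19582857] 0.0012257955607424536 [ 0.02522681 -0.16446102  0.39547841]
TCP in stand mm [147.   19.  195.8] yaw err deg 0.23
[0.03, -2.14, 0.14, 0.19, -0.0, 0.05, 0.0]
[0.03, -2.14, 0.15, 0.19, -0.0, 0.05, 0.0]
[0.03, -2.14, 0.16, 0.19, -0.0, 0.05, 0.0]
[0.02, -2.14, 0.16, 0.19, -0.0, 0.05, 0.0]
[0.02, -2.14, 0.17, 0.19, -0.0, 0.05, 0.0]
```

drive_tool([
  [0,-0.5,1,0.3,0,0,-1],
  [0,-1.2,0.2,0.2,0,0,-1],
  [0,-1.5,0.1,0.2,0,0,-1],
  [0,-1.5,0,0.2,0,0,-1],
  [0,-1.5,0,0,0,0,-1],
])

```text
time: 19.05
tool_pos: [0.6336, -0.0407, 0.1927]
tool_rot: [0.73, 0.684, 0.01, 0.012]
contact_force: [5.3, -0.0, 3.7]
width: 0.002
```

```bash
python3 - <<'E'
from look import *
go(40,20,187,5)
E
```

```text
19.05 [ 0.63363245 -0.0407483   0.19265291] 0.0024194865265643865 [ 5.27442927 -0.0323518   3.69704879]
TCP in stand mm [ 91.5  18.6 192.7] yaw err deg 0.24
[0.03, -1.03, 0.08, 0.36, 0.01, 0.05, 0.0]
[0.03, -1.03, 0.09, 0.36, 0.01, 0.05, 0.0]
[0.03, -1.03, 0.09, 0.36, 0.01, 0.05, 0.0]
[0.03, -1.03, 0.1, 0.36, 0.01, 0.05, 0.0]
[0.03, -1.03, 0.11, 0.36, 0.01, 0.05, 0.0]
```

drive_tool([
  [0,-1.5,0.3,0.8,0,0,-1],
  [0,-1.5,0.3,0.6,0,0,-1],
  [0,-1.5,0.4,0.4,0,0,-1],
  [0,-1,0.4,0.3,0,0,-1],
  [0,-0.5,0,0,0,0,-1],
])

```text
time: 19.55
tool_pos: [0.5762, -0.0369, 0.1843]
tool_rot: [0.73, 0.684, 0.005, 0.006]
contact_force: [4.3, 0.2, -2.2]
width: 0.002
```

```bash
python3 - <<'E'
from look import *
from cell import finder
go(20,20,183,1)
J=vision.get_image("side");K=vision.get_image("scene")
for n in("bar_grip","bar_eye"):
  for c in("side","scene"):
    for d in finder.tip_of(n,c): print(n,c,round(d["p"],2),instand(d["location"]).round(1))
cv2.imwrite("pics/s12.png",np.hstack([cv2.resize(J[130:280,180:330],(400,400)),cv2.resize(K[150:300,170:320],(400,400))]))
E
```

```text
19.55 [ 0.57621739 -0.03691279  0.18432684] 0.0018517128763012088 [ 4.34343421  0.20075489 -2.22933196]
TCP in stand mm [ 34.   18.5 184.3] yaw err deg 0.25
[0.16, -1.4, 0.11, 0.95, 0.06, 0.25, 0.0]
bar_grip side 0.74 [ 15.8  22.3 124.5]
bar_grip scene 0.59 [ 13.8  21.7 119.1]
bar_grip scene 0.23 [-81.   62.9  80.7]
bar_eye side 0.59 [  -8.5 -135.7  126.1]
bar_eye scene 0.84 [ -12.8 -135.3  125.6]
bar_eye scene 0.73 [136.1 415.2  -2.1]
```

View pics/s12.png

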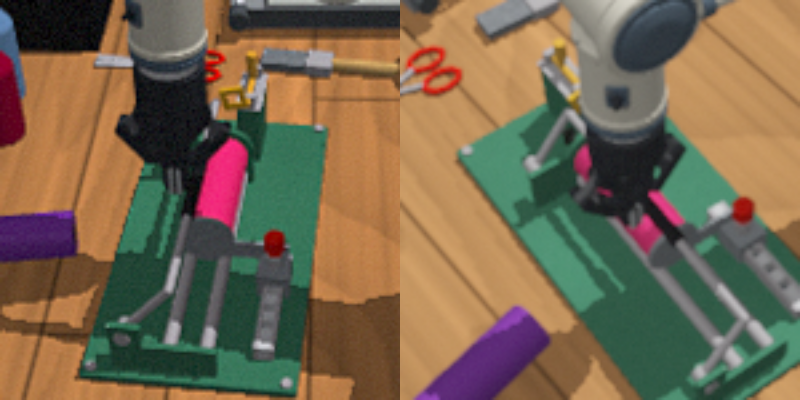

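The bar is most of the way over, grip at x≈14, z≈122. I'll go up, over it, and press down from above.

drive_tool([
  [0,0.5,-0.5,0.3,0,0,-1],
  [0,0,-3,0.3,0,0.2,-1],
  [0,-1,-2,0.3,0,0,-1],
  [0,-2,0,0,0,0,-1],
  [0,-1,0,0,0,0,-1],
])

```text
time: 20.35
tool_pos: [0.5426, -0.0347, 0.2425]
tool_rot: [0.731, 0.682, -0.002, -0.001]
contact_force: [0.4, -0.2, -0.1]
width: -0.003
```

```bash
python3 - <<'E'
from look import *
go(4,20,190,4)
E
```

```text
20.35 [ 0.54263271 -0.03465752  0.24248649] -0.0030367429643556538 [ 0.35317467 -0.22567649 -0.1020454 ]
TCP in stand mm [  0.3  18.4 242.5] yaw err deg 0.04
[0.04, 0.1, 1.31, -0.07, 0.02, 0.01, 0.0]
[0.04, 0.1, 1.31, -0.07, 0.02, 0.01, 0.0]
[0.04, 0.1, 1.31, -0.07, 0.02, 0.01, 0.0]
[0.04, 0.09, 1.31, -0.07, 0.02, 0.01, 0.0]
```

drive_tool([
  [0,0.1,1.5,0,0,0,-1],
  [0,0.1,1.5,0,0,0,-1],
  [0,0,1.2,0,0,0,-1],
  [0,0,0.8,0,0,0,-1],
  [0,0,0.4,0,0,0,-1],
])

```text
time: 20.85
tool_pos: [0.5377, -0.0344, 0.1897]
tool_rot: [0.731, 0.682, -0.009, -0.009]
contact_force: [-19.1, 1.0, 19.6]
width: 0.001
```

drive_tool([
  [0,0,0.4,0,0,0,-1],
  [0,0,0.4,0,0,0,-1],
])

```text
time: 21.05
tool_pos: [0.5345, -0.0341, 0.1853]
tool_rot: [0.731, 0.682, -0.012, -0.011]
contact_force: [-7.3, 1.2, 32.0]
width: 0.001
```

```bash
python3 - <<'E'
from look import *
E
```

```text
21.05 [ 0.53454611 -0.03413549  0.1852949 ] 0.0007772525982496454 [-7.31444602  1.22686221 32.02135341]
TCP in stand mm [ -7.8  18.4 185.3] yaw err deg 0.03
```

drive_tool([
  [0,0,-1,-0.5,0,0,-1],
  [0,0,-3,-0.5,0,0,-1],
  [0,0,-4,-0.5,0,0,-1],
  [-2,-2,-3,0,0,0,-1],
  [-3,-3,0,0,0,0,-1],
])

```text
time: 21.55
tool_pos: [0.4844, -0.0792, 0.2904]
tool_rot: [0.729, 0.684, -0.006, -0.007]
contact_force: [-0.0, -1.0, 0.4]
width: 0.002
```

```bash
python3 - <<'E'
from look import *
from cell import finder
go(-22,-225,260,5)
J=vision.get_image("side");K=vision.get_image("scene")
for n in("bar_grip","bar_eye","bolt_tip","bolt_knob","knob_center","pink_roll_center"):
  for c in("side","scene"):
    for d in finder.tip_of(n,c): print(n,c,round(d["p"],2),instand(d["location"]).round(1))
cv2.imwrite("pics/s13.png",np.hstack([cv2.resize(J[130:280,180:330],(400,400)),cv2.resize(K[150:300,170:320],(400,400))]))
E
```

```text
21.55 [ 0.48436237 -0.07923444  0.29037498] 0.001719106968380102 [-0.0417813  -1.03013068  0.36647187]
TCP in stand mm [-54.7 -30.1 290.4] yaw err deg 0.34
[-3.9, 0.64, 0.6, -0.21, 0.01, 0.07, 0.0]
[-3.9, 0.64, 0.6, -0.21, 0.01, 0.07, 0.0]
[-3.9, 0.65, 0.6, -0.21, 0.01, 0.07, 0.0]
[-3.9, 0.65, 0.6, -0.21, 0.01, 0.07, 0.0]
[-3.9, 0.65, 0.61, -0.21, 0.01, 0.07, 0.0]
bar_grip side 0.7 [   4.7 -118.9   62.7]
bar_grip side 0.16 [  1.1 -32.6  58.5]
bar_grip scene 0.67 [ -1.2  21.9 108.5]
bar_grip scene 0.24 [134.3 416.4  -0.7]
bar_eye side 0.77 [ -26.8 -137.6  107.9]
bar_eye scene 0.74 [ -25.6 -140.1  103.2]
bar_eye scene 0.44 [ -21.8 -152.4  104.1]
bar_eye scene 0.19 [  1.4 -32.6  60.5]
bolt_tip scene 0.58 [ -18.6 -154.1  109.9]
bolt_knob scene 0.47 [ -21.4 -205.8  137.7]
knob_center scene 0.39 [-80.6  60.6  80.3]
pink_roll_center side 0.98 [-369.4  400.2   39.8]
pink_roll_center side 0.96 [237.5  30.9  27. ]
pink_roll_center side 0.59 [ -2.2 -34.8  59.1]
pink_roll_center scene 0.88 [-370.1  404.3   40.6]
pink_roll_center scene 0.74 [242.3  32.9  30.7]
pink_roll_center scene 0.71 [  0.5 -35.2  60.1]
```

View pics/s13.png

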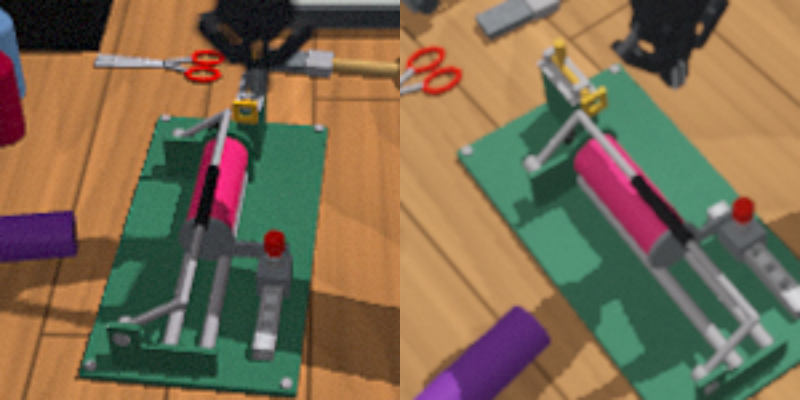

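The bar is down, with the grip at (-1,22,108.5) against a nominal (0,23.5,108). Now behind the bolt knob.

drive_tool([
  [-4.2,0.6,0.5,-0.2,0,0.1,-1],
  [-4.2,0.6,0.5,-0.2,0,0.1,-1],
  [-4.2,0.7,0.5,-0.2,0,0.1,-1],
  [-4.2,0.7,0.5,-0.2,0,0,-1],
  [-4,0.7,0.5,0,0,0,-1],
])

```text
time: 22.75
tool_pos: [0.5045, -0.2902, 0.2635]
tool_rot: [0.728, 0.686, -0.001, -0.001]
contact_force: [0.9, -0.2, 0.5]
width: 0.001
```

drive_tool([
  [0,0,1,0,0,0,-1],
  [0,0,0,0,0,0,-1],
])

```text
time: 22.95
tool_pos: [0.5038, -0.2949, 0.2505]
tool_rot: [0.73, 0.684, -0.002, -0.003]
contact_force: [-0.7, 0.0, -1.2]
width: 0.001
```

```bash
python3 - <<'E'
from look import *
go(-22,-238,200,4)
E
```

```text
22.95 [ 0.5037617  -0.29485863  0.25052938] 0.001267203827017756 [-0.67466306  0.03428204 -1.20171094]
TCP in stand mm [ -20.4 -243.9  250.5] yaw err deg 0.22
[0.15, -0.03, 1.26, -0.09, -0.01, 0.05, 0.0]
[0.15, -0.03, 1.26, -0.09, -0.01, 0.05, 0.0]
[0.15, -0.04, 1.26, -0.09, -0.01, 0.05, 0.0]
[0.15, -0.04, 1.26, -0.09, -0.01, 0.05, 0.0]
```

drive_tool([
  [0,0,1.5,0,0,0.2,-1],
  [0,0,1.5,0,0,0,-1],
  [0,0,1.3,0,0,0,-1],
  [0,0,0.6,0,0,0,-1],
  [0,0,0,0,0,0,-1],
])

```text
time: 23.45
tool_pos: [0.5038, -0.2906, 0.1975]
tool_rot: [0.73, 0.684, -0.001, -0.003]
contact_force: [-0.0, -0.4, 0.1]
width: -0.002
```

```bash
python3 - <<'E'
from look import *
go(-22,-189,200,4)
I=vision.get_image("wrist");cv2.imwrite("pics/w14.png",I)
E
```

```text
23.45 [ 0.50383638 -0.29061275  0.19753747] -0.002396259024893338 [-0.01232328 -0.42868875  0.09991068]
TCP in stand mm [ -20.6 -239.6  197.5] yaw err deg 0.27
[1.27, -0.03, -0.06, -0.09, -0.03, 0.07, 0.0]
[1.27, -0.03, -0.06, -0.09, -0.03, 0.07, 0.0]
[1.27, -0.03, -0.06, -0.09, -0.03, 0.07, 0.0]
[1.27, -0.03, -0.06, -0.09, -0.03, 0.07, 0.0]
```

View pics/w14.png

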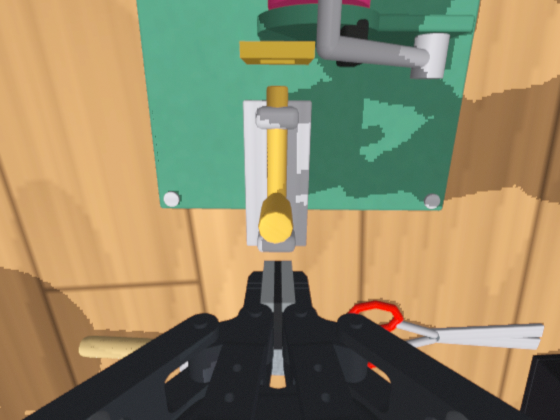

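The shut fingers at (277,290) are lined up right behind the bolt knob at (277,218), and the bolt points at the eye at (277,50). Pushing.

drive_tool([
  [1,0,0,0,0,0,-1],
  [1.2,0,0,0,0,0,-1],
  [1.2,0,0,0,0,0,-1],
  [1,0,0,0,0,0,-1],
  [0.5,0,0,0,0,0,-1],
])

```text
time: 24.0
tool_pos: [0.5077, -0.2388, 0.2001]
tool_rot: [0.73, 0.684, -0.002, -0.0]
contact_force: [-1.9, -11.7, -1.6]
width: 0.002
```

```bash
python3 - <<'E'
from look import *
go(-22,-189,198,1)
I=vision.get_image("wrist");cv2.imwrite("pics/w15.png",I)
E
```

```text
24.0 [ 0.50773215 -0.23876968  0.20005772] 0.0018853158386765083 [ -1.87248694 -11.70117782  -1.59883572]
TCP in stand mm [ -20.3 -187.6  200.1] yaw err deg 0.23
[-0.14, -0.17, 0.21, -0.17, 0.13, 0.23, 0.0]
```

View pics/w15.png

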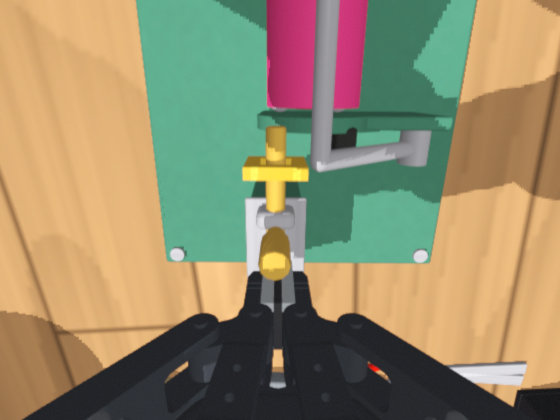

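The bolt is through the eye at (276,150) and the reaction has risen to 12 N, so it's at its stop. One more small push, then back off.

drive_tool([
  [0.4,0,0,0,0,0,-1],
  [0,0,0,0,0,0,-1],
])

```text
time: 24.25
tool_pos: [0.5076, -0.2386, 0.2005]
tool_rot: [0.731, 0.682, -0.006, 0.005]
contact_force: [0.4, -0.8, -0.3]
width: -0.003
```

drive_tool([
  [-2,0,0,0,0,0,-1],
  [-3,0,-2,0,0,0,-1],
  [-1,0,-4,0,0,0,-1],
  [0,0,-4,0,0,0,-1],
  [0,0,0,0,0,0,-1],
])

```text
time: 24.75
tool_pos: [0.5037, -0.2958, 0.3042]
tool_rot: [0.73, 0.684, -0.005, 0.002]
contact_force: [0.3, 0.1, 0.9]
width: -0.002
```

```bash
python3 - <<'E'
from look import *
from cell import finder
J=vision.get_image("side");K=vision.get_image("scene");I=vision.get_image("wrist")
for n in("bar_grip","bar_eye","bolt_tip","bolt_knob","knob_center","guide_plate","pink_roll_center"):
  for c in("side","scene","wrist"):
    for d in finder.tip_of(n,c)[:3]: print(n,c,round(d["p"],2),instand(d["location"]).round(1))
cv2.imwrite("pics/s16.png",np.hstack([cv2.resize(J[130:280,180:330],(400,400)),cv2.resize(K[150:300,170:320],(400,400))]))
E
```

```text
24.75 [ 0.50373957 -0.29576316  0.30420886] -0.0015054929740293112 [0.26683514 0.08674714 0.90954587]
TCP in stand mm [ -20.4 -244.8  304.2] yaw err deg 0.22
bar_grip side 0.86 [  3.   23.1 110.5]
bar_grip scene 0.91 [ -1.5  20.7 104.1]
bar_eye side 0.62 [ -25.5 -136.   105.2]
bar_eye scene 0.65 [ -25.9 -135.3  108.2]
bar_eye scene 0.37 [  1.5 -34.7  57.5]
bar_eye scene 0.25 [65.9 22.  63.2]
bar_eye wrist 0.72 [ -24.6 -136.9  109. ]
bolt_tip side 0.64 [ -26.4 -117.2  105.3]
bolt_tip scene 0.53 [ -22.1 -120.2  108. ]
bolt_tip wrist 0.9 [ -26.3 -116.3  106.9]
bolt_knob side 0.37 [ -20.  -171.2  136.1]
bolt_knob scene 0.58 [ -21.6 -170.7  138.4]
bolt_knob scene 0.56 [63.8 20.6 63.6]
bolt_knob wrist 0.94 [ -23.  -172.6  134.9]
knob_center side 0.71 [ -24.2 -172.8  132.7]
knob_center side 0.5 [-78.8  58.6  80.3]
knob_center scene 0.6 [-79.7  63.3  80.9]
knob_center wrist 0.65 [ 132.  -379.9    2.3]
guide_plate side 0.59 [-0.5 35.4 60.5]
guide_plate scene 0.56 [ 0.6 41.2 64.4]
pink_roll_center side 0.92 [ -0.3 -35.4  58.6]
pink_roll_center side 0.75 [-372.5  398.9   37.3]
pink_roll_center side 0.63 [239.   31.3  25.5]
pink_roll_center scene 0.81 [  1.  -37.2  62. ]
pink_roll_center scene 0.7 [241.5  32.3  30.7]
pink_roll_center scene 0.66 [-369.8  404.5   42.4]
```

View pics/s16.png

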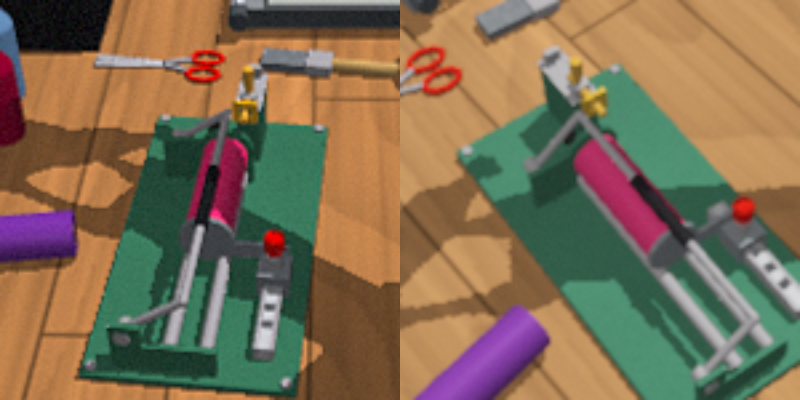

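The bolt knob is at y≈-171.5, which means 36 mm of travel. The red knob is at z≈80.6, the roll at (0,-36,60), and the robot is clear. Handing in.

```bash
python3 - <<'E'
from cell import bot
print(bot.hand_in())
E
```

```text
the job is handed in; nothing more can be done
None
```

The job is done and handed in. I moved the pink roll from the rack to the stand's rods, pulled the red knob to its stop, slid the guide to the 75 mm hole and let the pin drop. Then I swung the bar down and pushed the bolt through its eye. It took about 25 s of the 61 s allowed, and nothing slipped or needed redoing. Hand-in gives no verdict.

The last camera checks before handing in, in stand millimetres (the point finder is good to about 4 mm):

| Part | Found | Should be |
|---|---|---|
| Pink roll | x about 0, y -35 to -37, z 59 to 62 | x within 6 of 0, y -46 to -30, z 55 to 65 |
| Red knob (pin home) | y 59 to 63, z about 80.6 | y 60, z 81 |
| Bar grip | x -1.5 to 3, z 104 to 110 | x 0, z 108 |
| Bolt knob | y about -171.5 | y -171 (fully across) |

- **Bolt:** the push met about 12 N where sliding takes about 2 N, so I took it to be at its stop.
- **Bar:** the spread in its height comes from the cameras. It stopped under a 32 N press, and the bolt went through the eye, which it only does with the bar right down.
- **Disagreements:** the finder also gave wrong spots for a few points, such as the knob read at the right plate or at the bolt. I put these down to misdetections because the other readings agreed with each other.
- **Other things on the bench:** the arm never worked near them, and what showed in the pictures looked undisturbed. I did not measure them again at the end.

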